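# Clamp the bottle on the shaker with the loose crank

### The arm

A 7-joint arm with a two-finger parallel gripper is mounted at the origin on the work surface. World frame = base frame: x ahead of the robot, y to its left, z up, the work surface at z = 0. Lengths are in m, angles in rad, forces in N, time in s.
With the tool pointing down it reaches from about 0.4 to 0.85 m from the base axis. Payload 4.5 kg.
Tool frame: the origin (TCP) lies on the centre line of the jaws, within the pads' length; the fingertips stand 25 mm ahead of it and the grasp point (between the pads) lies 6 mm ahead of it; z points along the fingers, y is the direction in which the jaws open and shut (so a half turn about z gives the same grasp; the last joint's range is limited). The gripper opens to 88 mm and grips with 3 to 60 N. Pads are 18 mm wide; open, the fingers measure 123 mm over their backs; the gripper's body (75 mm by 187 mm) begins 45 mm behind the grasp point.
Start: joints at [1.32, 0.689, -0.195, 1.565, 0.157, 0.902, -0.215], TCP at [0.176, -0.6, 0.264] pointing down, gripper open.
Joint ranges: [-3.01, 3.01], [-0.46, 2.08], [-1.47, 1.51], [0.13, 2.56], [-1, 4.14], [0.04, 2.09], [-2.66, 2.66]. Speed limits (rad/s): [2.57, 2.57, 3.14, 3.14, 3.14, 3.14, 3.14].

### API

Orientations are given as a unit quaternion [x, y, z, w].
In Python, from plant import r, eyes gives the robot as it stands.
- The arm moves only by the tool servo_tool, never from a script. Its argument "deltas" is a list of rows, each an object of numbers: "dx", "dy", "dz": the shift along the tool's x, y, z in units of 60 mm (1.0 is 60 mm); "ax", "ay", "az": the turn, a rotation vector about the tool's x, y, z in units of 6 degrees (1.0 is 6 degrees); "hand": the finger opening in mm, from 0 to 88.1. A call has 1 to 10 rows; each row is the pose to reach, as a shift and turn from the pose commanded when the call began, along the tool's axes at that moment; what a row does not reach only later rows make up. A row lasts 1/8 s, in which the tool goes at most 62.5 mm and 10.7 degrees, less where a joint would pass 70% of its speed; a pose out of reach is approached as far as the arm can. A call with a gripper value outside its range is refused whole. The fingers move at their own pace and stop on an object; "newtons" is the grip in N (left out, the last holds). Time passes only in rows, so rows that repeat a pose let the fingers close. It gives the time, the measured TCP pose, the force and the opening at its end, in the units of the state.
- r.get_state(): the state, without advancing time (a new reading comes with each control period).
- eyes.snapshot(name): name is "scene" or "side" or "wrist"; returns (picture, depth): 384x512x3 uint8, red, green, blue; 384x512 float32, m along the optical axis (not along the pixel's ray), 0 where there is no reading.
- eyes.camera_model(name): a dict with "fx", "fy", "cx", "cy" (pixels), "k1" (the pictures are not rectified: a ray, as slopes to the right and down, at radius r is drawn at 1 + k1 r^2 times it, then the intrinsics apply), "pose" (4x4, takes a point from camera to world coordinates). Camera axes: x right, y up, looking along -z (the intrinsics and any distortion apply to the point x, -y, -z); pixel columns grow to the right and rows downward; lengths in m; the calibration is good to about 2 mm. A picture is of the moment at which its call begins: read the wrist's pose just before it. camera_model takes no time and is no camera call; for the wrist camera it gives the pose at the moment of the call.
- r.finish_job(): hands the job in, once; it reports no verdict.
The state is a dict: "clock": time; "q": joint angles; "qd": joint speeds; "joint_torque": joint torques, N m; "tool_pos": TCP position; "eef_rot": TCP orientation; "contact_force": force on the tool from outside, world axes, zero at the start; "moment": the same for the moment, N m; "opening": opening from 0.0 (shut) to 1.0 (fully open).
Only numpy, scipy, OpenCV 4.12 (cv2) and the standard library are available. Lean on these libraries where they do the work, as an engineer would, in place of code of your own. Each camera call takes 0.05 s, during which the arm holds its last target.

### The job

Take the loose crank from its blue mat, fit it fully home on the square shaft of the bench shaker and turn it clockwise (seen from above) until the clamping bar holds the amber bottle firmly against the rail so that it cannot shift, without over-tightening: it is glass. Then lift the crank off, so that the shaker can run, and lay it back on its mat standing as it stood; move the bar only with the crank, leave the bottle upright and do not knock over or shove the glassware, tube rack or rubber stopper around it.

Things in the scene. Friction and masses are not known exactly. Their poses are not given: they have to be found in the camera images.
- crank: Loose crank, 0.37 kg, standing on its hub, socket down. Origin: centre of the hub's underside; z up, x along the arm. Dark steel hub 40 x 40 mm, z 0 to 34, with a square socket 17.2 mm wide, 28 mm deep in its underside, sides along x and y. Aluminium arm 18 mm wide, z 27 to 34, out to x = 89 mm. Centre of mass 12 mm from the socket axis along the arm.
- crank_boss (a point): Centre of the crank's lifting boss: an aluminium square block 24 x 24 mm on the socket's axis, above the hub, 34 to 72 mm over the hub's underside, sides along the crank's x and y; this point is 53 mm over the underside.
- crank_handle (a point): Middle of the crank's blue round hand grip: 24 mm in diameter, upright, free to spin, 36 to 80 mm over the hub's underside, on the arm 75 mm from the socket's axis; this point is 58 mm over the underside.
- shaft: Upright square steel shaft of the shaker's clamp drive, 16 x 16 mm, 27 mm tall, top edges bevelled 3 mm. Origin: on its axis at the round shoulder (48 mm across, 100 mm above the bench) on which the hub rests when fully home; z up, x and y along the square's sides, turning with it. The crank fits any of four ways, with about 5 degrees of play each way.
- shaft_tip (a point): Centre of the shaft's top end, 27 mm over the shoulder. Clockwise from above moves the bar towards the rail, 20 mm per radian; 1.3 to 3.6 rad are needed. Turning the drive takes 0.2 N m (3 to 5 N at the hand grip with rubbing); it stays where it is left, holding up to about 10 N at the bar. Below the shoulder a white gearbox block, 66 x 70 mm, 92 mm tall.
- clamp_bar: Clamping bar across the shaker's tray (tray 70 mm above the bench): 160 mm long, 25 mm thick, 12 to 42 mm above the tray, with a sprung rubber face (8 N per mm). Origin: middle of the unpressed face, at tray level; its y axis points the way it moves when tightened, towards bottle and rail. 10 N more at the bar is felt as 2.7 N more at the crank's hand grip.
- bottle: Amber glass bottle, blue cap, 66 mm across, 100 mm tall, about 0.35 kg, loose on the tray between bar and a fixed rail parallel to it (place varies, not measured). Origin: centre of its underside. The bar slides it (3 N), then presses it on the rail. Snug: 8 to 25 N at the bar, best felt as 8 to 10 N along the circle at the turning hand grip, drag included; 35 N (12 N) is too much.
- mat: Blue rubber mat on the bench, 160 x 220 x 6 mm, fixed. Origin: centre of its underside, x along the short side. The crank's hub belongs on it.
- flask: Bystander: conical glass flask, 82 mm across, 120 mm tall. Origin: centre of its underside.
- beaker: Bystander: glass beaker, 72 mm across, 90 mm tall. Origin: centre of its underside.
- dropper: Bystander: amber dropper bottle with a red teat, 48 mm across, 130 mm tall. Origin: centre of its underside.
- tube_rack: Bystander: white test tube rack, 70 x 206 mm, 114 mm tall with its tubes. Origin: centre of its underside.
- stopper: Bystander: red-brown rubber stopper, 34 mm across, 28 mm tall. Origin: centre of its underside.
Not all that is in view belongs to the job. Leave any turquoise or yellow look-alike of the crank alone.

How it is judged:
By the outcome, as a careful person would: the job done as asked, in the order asked, and still so for the second after the job is handed in, with the robot touching nothing.
It also fails if it takes over 72 s, if anything falls off the work surface, if the arm or the gripper's body presses on something with over 40 N, if the wrist force passes 120 N, or if a joint passes its speed limit or range.

## Working session

There is one attempt and no reset: what is moved stays moved. The work goes in short steps, Python scripts to look and compute and a tool call to move; the robot and the scene stay as the last step left them, time stands still between calls to the robot, and variables do not carry over. Pictures are saved under pics/ and viewed, and the job is handed in when it is done.

Besides the shell and the picture viewer there is one more tool, called after "Request:" in YAML: its name, and indented under it one key for each argument. servo_tool: Moves the arm, as the interface text tells. Its arguments: {"type":"object","properties":{"deltas":{"type":"array","items":{"type":"object","properties":{"dx":{"type":"number"},"dy":{"type":"number"},"dz":{"type":"number"},"ax":{"type":"number"},"ay":{"type":"number"},"az":{"type":"number"},"hand":{"type":"number"}}}},"newtons":{"type":"number"}},"required":["deltas"]}

```bash
ls; mkdir -p pics; python3 - <<'E'
from plant import r, eyes
import cv2
s=r.get_state(); print(s)
for n in ("scene","side","wrist"):
    m=eyes.camera_model(n); print(n,m)
    p,d=eyes.snapshot(n); cv2.imwrite(f"pics/{n}0.png",p[:,:,::-1]); 
    import numpy as np; np.save(f"{n}0.npy",d); np.save(f"{n}0_pose.npy",m["pose"])
E
```

```text
pics
{'clock': 0.0, 'q': array([ 1.31978488,  0.69000832, -0.19453308,  1.56634113,  0.15731639,
        0.90246617, -0.21511772]), 'qd': array([ 0.00074743,  0.00035831, -0.00028392, -0.00088408, -0.00018315,
        0.00187951,  0.00125664]), 'joint_torque': array([ 5.53950867e-04, -5.27563906e+01, -1.26645818e+00, -1.53429383e+01,
       -5.25311683e-02,  6.70796333e-03,  1.63896534e-04]), 'tool_pos': array([ 0.17541114, -0.59927654,  0.26289605]), 'eef_rot': array([ 9.89870540e-01,  1.41969994e-01, -1.91935929e-04, -8.93786252e-04]), 'contact_force': array([-0.04698873, -0.15431398, -0.26953142]), 'moment': array([ 0.0383726 , -0.01822964,  0.03678822]), 'opening': 1.0052724020903352}
scene {'fx': 437.169073535423, 'fy': 437.169073535423, 'cx': 257.1246894508623, 'cy': 191.86884443647514, 'k1': -0.04935019724107138, 'pose': array([[-0.83775682, -0.34726624,  0.42139017,  1.15779899],
       [ 0.54602269, -0.52602715,  0.65203885,  0.90042695],
       [-0.00476841,  0.77633858,  0.63029808,  1.01005017],
       [ 0.        ,  0.        ,  0.        ,  1.        ]])}
side {'fx': 429.19444489324974, 'fy': 429.19444489324974, 'cx': 259.4976372718922, 'cy': 188.3429839739988, 'k1': 0.03126460887296362, 'pose': array([[ 0.74867876, -0.39989973,  0.52873465,  1.38303069],
       [ 0.66286376,  0.46310144, -0.58834403, -0.98393108],
       [-0.00957916,  0.79095971,  0.61179325,  1.06394755],
       [ 0.        ,  0.        ,  0.        ,  1.        ]])}
wrist {'fx': 310.69310635984317, 'fy': 310.69310635984317, 'cx': 251.02787871889151, 'cy': 189.38526638853256, 'k1': 0.007009968686562602, 'pose': array([[ 0.28045232,  0.91656838,  0.28504192,  0.24888888],
       [-0.9598672 ,  0.26817454,  0.08208152, -0.57680524],
       [-0.00120766, -0.29662234,  0.9549941 ,  0.38356486],
       [ 0.        ,  0.        ,  0.        ,  1.        ]])}
```

View pics/scene0.png

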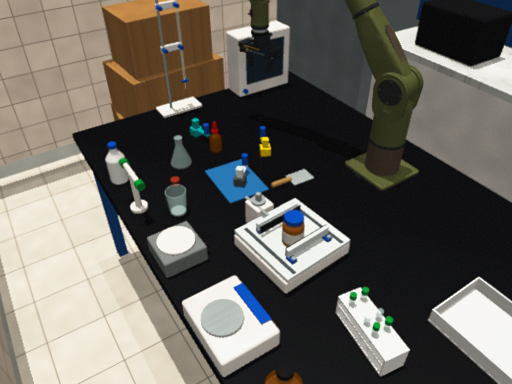

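View pics/side0.png

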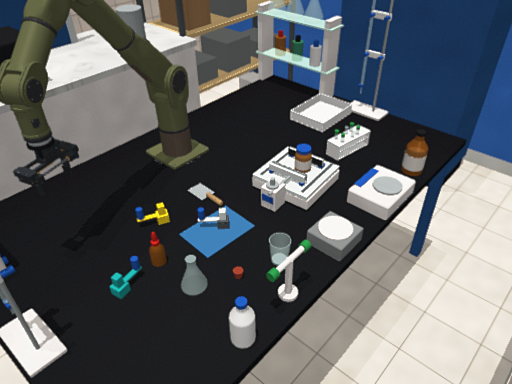

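View pics/wrist0.png

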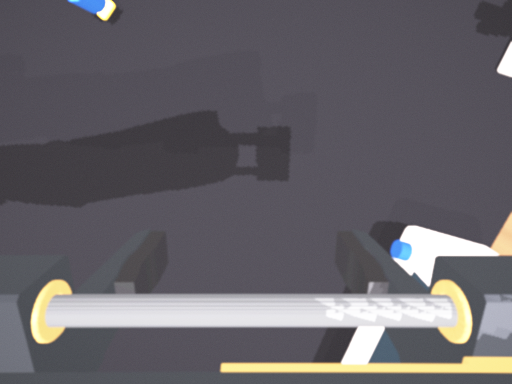

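The scene view shows the crank on the blue mat (240,172), the shaft on the gearbox (258,197), and the bottle at (293,222). The side view shows the same crank at (213,215). Next I'll crop and measure them.

```bash
cat > h.py <<'E'
import numpy as np, cv2
from scipy.spatial.transform import Rotation as R
def ray(m,u,v):
    K=np.array([[m["fx"],0,m["cx"]],[0,m["fy"],m["cy"]],[0,0,1.]])
    p=cv2.undistortPoints(np.array([[[u,v]]],float),K,np.array([m["k1"],0,0,0,0.]))[0,0]
    return np.array([p[0],-p[1],-1.])
def onz(m,u,v,z):
    P=m["pose"]; d=P[:3,:3]@ray(m,u,v); o=P[:3,3]; return o+d*(z-o[2])/d[2]
def pt(m,d,u,v):
    P=m["pose"]; return P[:3,3]+P[:3,:3]@(ray(m,u,v)*d[int(round(v)),int(round(u))])
def cloud(m,d):
    h,w=d.shape; uu,vv=np.meshgrid(np.arange(w),np.arange(h))
    K=np.array([[m["fx"],0,m["cx"]],[0,m["fy"],m["cy"]],[0,0,1.]])
    p=cv2.undistortPoints(np.stack([uu,vv],-1).reshape(-1,1,2).astype(float),K,np.array([m["k1"],0,0,0,0.])).reshape(h,w,2)
    c=np.stack([p[...,0],-p[...,1],-np.ones((h,w))],-1)*d[...,None]
    return c@m["pose"][:3,:3].T+m["pose"][:3,3]
def proj(m,X):
    c=(np.asarray(X)-m["pose"][:3,3])@m["pose"][:3,:3]
    x,y=c[0]/-c[2],-c[1]/-c[2]; k=1+m["k1"]*(x*x+y*y)
    return m["cx"]+m["fx"]*x*k, m["cy"]+m["fy"]*y*k
E
python3 - <<'E'
from h import *
from plant import eyes
for n,(x0,x1,y0,y1) in dict(scene=(190,360,100,300),side=(170,350,130,300)).items():
    im=cv2.imread(f"pics/{n}0.png")[y0:y1,x0:x1]
    s=min(800/im.shape[1],600/im.shape[0])
    s=int(s); cv2.imwrite(f"pics/{n}0c.png",cv2.resize(im,None,fx=s,fy=s,interpolation=cv2.INTER_CUBIC)); print(s)
    m=eyes.camera_model(n); d=np.load(f"{n}0.npy"); C=cloud(m,d)
    img=cv2.imread(f"pics/{n}0.png"); hsv=cv2.cvtColor(img,cv2.COLOR_BGR2HSV)
    blue=((hsv[...,0]>95)&(hsv[...,0]<125)&(hsv[...,1]>130)&(hsv[...,2]>60)).astype(np.uint8)
    nn,l,st,ce=cv2.connectedComponentsWithStats(blue)
    for i in range(1,nn):
        if st[i,4]>12:
            P=C[l==i]; P=P[np.isfinite(P).all(1)]
            print(st[i],ce[i].round(1),np.median(P,0).round(3),P[:,2].min().round(3),P[:,2].max().round(3))
E
```

```text
3
[417   0  12  20  58] [420.1   7.9] [-1.135 -0.834  0.234] 0.166 0.291
[477   0  35  11 211] [499.1   3.3] [-1.136 -0.347  0.376] 0.357 1.01
[173   3   6   4  18] [175.5   4.5] [ 0.418 -0.858  0.487] 0.477 1.01
[156   5   6   6  21] [158.5   7.6] [ 0.491 -0.861  0.485] 0.47 0.491
[505  25   7  22  83] [509.1  38.3] [-1.136 -0.245  0.226] 0.191 1.01
[178  45   6   5  20] [180.6  46.8] [ 0.415 -0.859  0.305] 0.295 0.314
[162  48   6   5  19] [164.4  50.4] [ 0.492 -0.858  0.305] 0.3 0.313
[182  79   6   4  15] [184.3  80.5] [ 0.405 -0.883  0.135] 0.129 0.142
[244  89   4   5  15] [245.5  90.9] [ 0.121 -0.804  0.037] 0.027 0.049
[203 123   6  12  64] [205.7 128.1] [ 0.475 -0.549  0.062] -0.002 1.01
[259 126   7  11  64] [262.3 130.6] [ 0.29  -0.399  0.064] 0.003 0.089
[107 141  10   8  66] [111.3 144.6] [ 0.876 -0.496  0.158] -0.005 0.165
[ 205  153   64   51 1425] [235.4 180.1] [ 0.526 -0.234  0.009] -0.003 1.01
[ 96 180  32  76 579] [113.1 222.8] [ 0.894 -0.866 -0.512] -0.75 1.01
[283 209  21  18 281] [293.5 217.5] [0.574 0.186 0.172] 0.098 1.01
[323 235   9   6  25] [326.4 238. ] [0
[... 1184 characters left out ...]
 65] [267.1 198.3] [ 0.574 -0.041  0.055] 0.039 0.07
[ 179  205   76   53 1681] [215.8 233.3] [ 0.532 -0.274  0.008] -0.003 1.064
[135 206   9  13  88] [139.1 212.1] [ 0.294 -0.408  0.067] -0.001 0.086
[197 207   8  13  81] [200.7 212.7] [ 0.467 -0.273  0.074] -0.0 0.094
[209 210  10   7  36] [214.  213.6] [ 0.443 -0.196  0.008] -0.003 0.013
[130 255  11  15 118] [134.7 262. ] [ 0.48  -0.558  0.065] -0.005 0.088
[  2 256   6   8  33] [  4.7 259.4] [ 0.126 -0.812  0.039] -0.003 0.05
[  0 265  15  13 111] [  7.2 271. ] [ 0.495 -0.868  0.307] -0.007 1.064
[234 296  14  13 145] [240.7 301.9] [ 0.88  -0.502  0.161] -0.002 1.064
[  2 301   9   9  36] [  6.6 305.1] [ 0.41  -0.892  0.134] -0.0 1.064
```

View pics/scene0c.png

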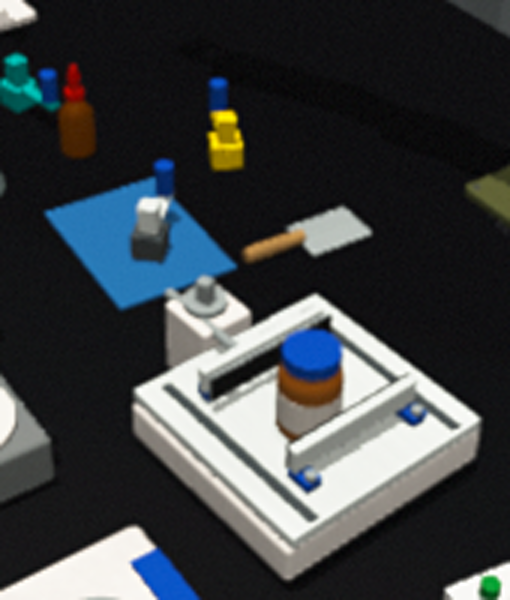

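View pics/side0c.png

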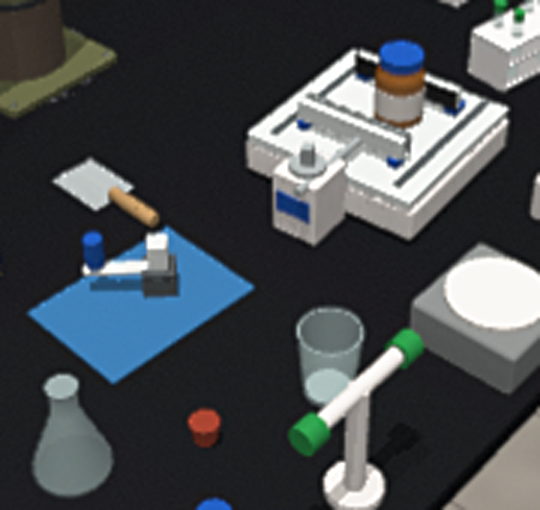

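```bash
python3 - <<'E'
from h import *
from plant import eyes
S=eyes.camera_model("scene");D=eyes.camera_model("side")
def tri(a,b):
    o1,d1=S["pose"][:3,3],S["pose"][:3,:3]@ray(S,*a);o2,d2=D["pose"][:3,3],D["pose"][:3,:3]@ray(D,*b)
    A=np.stack([d1,-d2],1);t=np.linalg.lstsq(A,o2-o1,rcond=None)[0]
    p,q=o1+d1*t[0],o2+d2*t[1]; return ((p+q)/2).round(4),np.linalg.norm(p-q).round(4)
sc=lambda x,y:(190+(x-1)/3,100+(y-1)/3)
sd=lambda x,y:(170+(x-1)/3,130+(y-1)/3)
print("boss top",tri(sc(152,204),sd(157,240)))
print("handle top",tri(sc(164,163),sd(93,237)))
print("shaft tip",tri(sc(206,283),sd(308,149)))
print("cap top",tri(sc(312,345),sd(401,55)))
for n,m,f in (("scene",S,sc),("side",D,sd)):
    d=np.load(n+"0.npy")
    for k,v in (dict(boss=(152,206),shaft=(206,285),cap=(312,345)) if n=="scene" else dict(boss=(157,241),shaft=(308,150),cap=(401,55))).items(): print(n,k,pt(m,d,*f(*v)).round(3))
# bar direction, plane z=.112
for a in [(200,378),(330,315),(290,450),(415,382)]: print("sc",onz(S,*sc(*a),.112).round(3))
for a in [(300,98),(410,150)]: print("sd",onz(D,*sd(*a),.112).round(3))
# mat corners
for a in [(45,213),(120,307),(237,266),(158,178)]: print("mat sc",onz(S,*sc(*a),.006).round(3))
for a in [(28,313),(113,382),(253,287),(168,228)]: print("mat sd",onz(D,*sd(*a),.006).round(3))
E
```

```text
boss top (array([ 0.5105, -0.2137,  0.0776]), np.float64(0.0022))
handle top (array([ 0.4597, -0.2674,  0.0883]), np.float64(0.0017))
shaft tip (array([ 0.5679, -0.0063,  0.1222]), np.float64(0.0016))
cap top (array([0.5681, 0.1776, 0.1708]), np.float64(0.0035))
scene boss [ 0.513 -0.208  0.08 ]
scene shaft [0.572 0.002 0.128]
scene cap [0.568 0.179 0.174]
side boss [ 0.515 -0.217  0.08 ]
side shaft [ 0.573 -0.012  0.126]
side cap [0.571 0.176 0.171]
sc [0.647 0.104 0.112]
sc [0.481 0.099 0.112]
sc [0.629 0.232 0.112]
sc [0.472 0.226 0.112]
sd [0.48  0.083 0.112]
sd [0.657 0.085 0.112]
mat sc [ 0.585 -0.36   0.006]
mat sc [ 0.599 -0.144  0.006]
mat sc [ 0.44  -0.132  0.006]
mat sc [ 0.422 -0.347  0.006]
mat sd [ 0.428 -0.351  0.006]
mat sd [ 0.585 -0.361  0.006]
mat sd [ 0.599 -0.144  0.006]
mat sd [ 0.443 -0.133  0.006]
```

```bash
cat >> h.py <<'E'
def togo(s,X,yaw):
    """units from current pose to position X, tool down with tool-x at yaw (deg)"""
    Rc=R.from_quat(s["eef_rot"]); Rt=R.from_euler("z",yaw,degrees=True)*R.from_euler("x",180,degrees=True)
    d=Rc.inv().apply(np.asarray(X)-s["tool_pos"])/.06
    a=np.degrees((Rc.inv()*Rt).as_rotvec())/6
    xd=Rc.apply([1,0,0]); print("tcp",s["tool_pos"].round(4),"yaw",np.degrees(np.arctan2(xd[1],xd[0])).round(2),"t",round(s["clock"],2),"q",s["q"].round(2))
    print("d",d.round(3),"a",a.round(3))
E
python3 -c "
from h import *
from plant import r
togo(r.get_state(),[.511,-.213,.27],47)"
```

```text
tcp [ 0.1754 -0.5994  0.2631] yaw 16.32 t 0.15 q [ 1.32  0.69 -0.19  1.57  0.16  0.9  -0.22]
d [ 7.177 -4.61  -0.109] a [-1.300e-02 -2.000e-03 -5.113e+00]
```

Request:
servo_tool:
  deltas:
    - {"dx": 0.7,"dy": -0.45,"dz": -0.1,"az": -0.5}
    - {"dx": 1.6,"dy": -1.0,"dz": -0.1,"az": -1.2}
    - {"dx": 2.5,"dy": -1.6,"dz": -0.1,"az": -1.8}
    - {"dx": 3.4,"dy": -2.2,"dz": -0.1,"az": -2.4}
    - {"dx": 4.3,"dy": -2.8,"dz": -0.1,"az": -3.0}
    - {"dx": 5.2,"dy": -3.4,"dz": -0.1,"az": -3.7}
    - {"dx": 6.1,"dy": -3.9,"dz": -0.1,"az": -4.4}
    - {"dx": 6.8,"dy": -4.4,"dz": -0.1,"az": -5.0}
    - {"dx": 7.18,"dy": -4.6,"dz": -0.1,"az": -5.1}
    - {"dx": 7.18,"dy": -4.6,"dz": -0.1,"az": -5.1}

```text
schema error: expected keys dx, dy, dz, ax, ay, az, hand
```

```bash
cat > look.py <<'E'
import sys
from h import *
from plant import r, eyes
n,tag=sys.argv[1:3]
s=r.get_state(); m=eyes.camera_model(n); p,d=eyes.snapshot(n)
np.savez(f"{tag}.npz",p=p,d=d,pose=m["pose"]); cv2.imwrite(f"pics/{tag}.png",p[:,:,::-1])
togo(s,s["tool_pos"],0); print("F",s["contact_force"].round(2),"M",s["moment"].round(2),"op",round(s["opening"]*88.1,1))
E
python3 look.py wrist w1
```

```text
tcp [ 0.1754 -0.5994  0.2631] yaw 16.32 t 0.15 q [ 1.32  0.69 -0.19  1.57  0.16  0.9  -0.22]
d [0. 0. 0.] a [-0.013  0.003  2.72 ]
F [ 0.24 -0.84 -0.18] M [ 0.01  0.01 -0.01] op 88.5
```

View pics/w1.png

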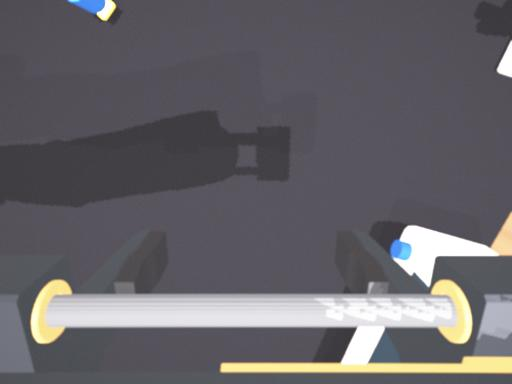

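The move was refused because every key must be given, so the arm hasn't moved. I'll resend it with all of them.

Request:
servo_tool:
  deltas:
    - {"dx": 0.7,"dy": -0.45,"dz": -0.1,"ax": 0,"ay": 0,"az": -0.5,"hand": 88}
    - {"dx": 1.6,"dy": -1.0,"dz": -0.1,"ax": 0,"ay": 0,"az": -1.2,"hand": 88}
    - {"dx": 2.5,"dy": -1.6,"dz": -0.1,"ax": 0,"ay": 0,"az": -1.8,"hand": 88}
    - {"dx": 3.4,"dy": -2.2,"dz": -0.1,"ax": 0,"ay": 0,"az": -2.4,"hand": 88}
    - {"dx": 4.3,"dy": -2.8,"dz": -0.1,"ax": 0,"ay": 0,"az": -3.0,"hand": 88}
    - {"dx": 5.2,"dy": -3.4,"dz": -0.1,"ax": 0,"ay": 0,"az": -3.7,"hand": 88}
    - {"dx": 6.1,"dy": -3.9,"dz": -0.1,"ax": 0,"ay": 0,"az": -4.4,"hand": 88}
    - {"dx": 6.8,"dy": -4.4,"dz": -0.1,"ax": 0,"ay": 0,"az": -5.0,"hand": 88}
    - {"dx": 7.18,"dy": -4.6,"dz": -0.1,"ax": 0,"ay": 0,"az": -5.1,"hand": 88}
    - {"dx": 7.18,"dy": -4.6,"dz": -0.1,"ax": 0,"ay": 0,"az": -5.1,"hand": 88}

```text
clock: 1.45
tool_pos: [0.5129, -0.2116, 0.2696]
eef_rot: [0.916, 0.4, 0.001, -0.0]
contact_force: [0.5, 0.1, 1.0]
opening: 0.998
```

```bash
python3 look.py wrist w1
```

```text
tcp [ 0.5129 -0.2116  0.2696] yaw 47.17 t 1.45 q [ 0.5   0.6  -0.31  1.77  0.24  0.81 -0.67]
d [0. 0. 0.] a [-6.000e-03 -1.200e-02  7.862e+00]
F [0.54 0.09 0.95] M [-0.05 -0.03 -0.05] op 87.9
```

View pics/w1.png

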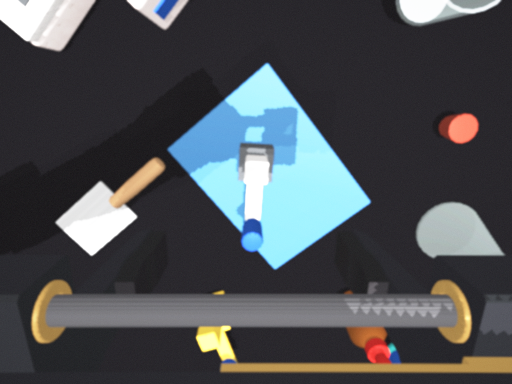

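```bash
python3 - <<'E'
import cv2
im=cv2.imread("pics/w1.png")[120:270,190:330]; cv2.imwrite("pics/w1c.png",cv2.resize(im,None,fx=4,fy=4,interpolation=cv2.INTER_CUBIC))
E
```

```text
(no output)
```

View pics/w1c.png

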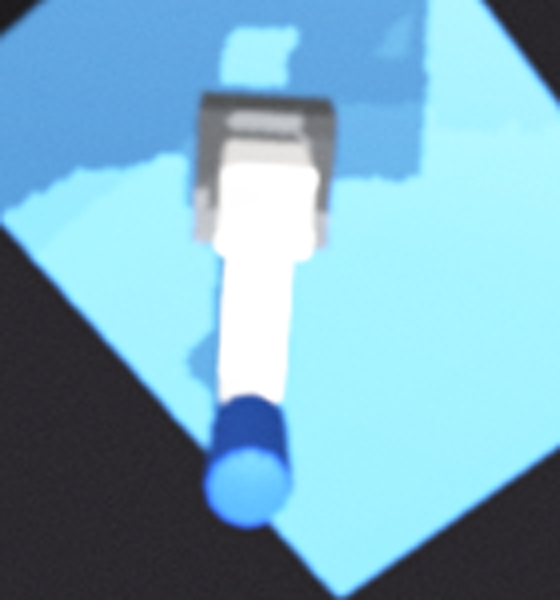

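```bash
python3 - <<'E'
from h import *
from plant import r,eyes
m=eyes.camera_model("wrist"); m["pose"]=np.load("w1.npz")["pose"]; d=np.load("w1.npz")["d"]
f=lambda x,y:(190+(x-1.5)/4,120+(y-1.5)/4)
h=onz(m,*f(248,488),.086); b=onz(m,*f(267,212),.078); print(h,b,h-b,np.linalg.norm((h-b)[:2]),np.degrees(np.arctan2(*(h-b)[1::-1])))
c=[onz(m,*f(*q),.078)[:2] for q in ((220,163),(319,165),(314,262),(215,258))]
for i in range(4):
    e=c[(i+1)%4]-c[i]; print(np.linalg.norm(e).round(4),np.degrees(np.arctan2(e[1],e[0])).round(1))
a,e=onz(m,*f(202,95),.040),onz(m,*f(335,98),.040); e-=a; print("hub edge",np.linalg.norm(e),np.degrees(np.arctan2(e[1],e[0])))
for q in ((267,212),(248,488)): print(pt(m,d,*f(*q)))
s=r.get_state(); togo(s,[b[0],b[1],.068],0)
E
```

```text
[ 0.46102259 -0.26711916  0.086     ] [ 0.51548059 -0.21561762  0.078     ] [-0.054458   -0.05150154  0.008     ] 0.07495386622189126 -136.59823750833962
0.0253 -44.0
0.0259 -134.8
0.0259 134.7
0.0253 43.8
hub edge 0.03754241214491279 -44.154060249726065
[ 0.51527736 -0.2158697   0.07671276]
[ 0.46033487 -0.26786585  0.08398315]
tcp [ 0.5113 -0.2138  0.2695] yaw 46.97 t 1.5 q [ 0.5   0.6  -0.31  1.77  0.24  0.81 -0.67]
d [0.028 0.073 3.358] a [-0.     0.009  7.829]
```

```bash
python3 -c "
from h import *
from plant import r
togo(r.get_state(),[.572,-.006,.31],44.3)"
```

```text
tcp [ 0.5113 -0.2138  0.2695] yaw 46.97 t 1.5 q [ 0.5   0.6  -0.31  1.77  0.24  0.81 -0.67]
d [ 3.222 -1.624 -0.677] a [-0.004  0.008  0.446]
```

Request:
servo_tool:
  deltas:
    - {"dx": 0.6,"dy": -0.3,"dz": -0.3,"ax": 0,"ay": 0,"az": 0.2,"hand": 88}
    - {"dx": 1.4,"dy": -0.7,"dz": -0.5,"ax": 0,"ay": 0,"az": 0.3,"hand": 88}
    - {"dx": 2.2,"dy": -1.1,"dz": -0.68,"ax": 0,"ay": 0,"az": 0.45,"hand": 88}
    - {"dx": 2.9,"dy": -1.45,"dz": -0.68,"ax": 0,"ay": 0,"az": 0.45,"hand": 88}
    - {"dx": 3.22,"dy": -1.62,"dz": -0.68,"ax": 0,"ay": 0,"az": 0.45,"hand": 88}
    - {"dx": 3.22,"dy": -1.62,"dz": -0.68,"ax": 0,"ay": 0,"az": 0.45,"hand": 88}
    - {"dx": 3.22,"dy": -1.62,"dz": -0.68,"ax": 0,"ay": 0,"az": 0.45,"hand": 88}

```text
clock: 2.38
tool_pos: [0.5718, -0.0096, 0.3103]
eef_rot: [0.927, 0.375, -0.001, 0.001]
contact_force: [-0.0, -0.3, 0.4]
opening: 1.001
```

```bash
python3 look.py wrist w2; python3 - <<'E'
import cv2
im=cv2.imread("pics/w2.png"); cv2.imwrite("pics/w2c.png",cv2.resize(im[:290,60:440],None,fx=2,fy=2,interpolation=cv2.INTER_CUBIC))
E
```

```text
tcp [ 0.5718 -0.0096  0.3103] yaw 43.99 t 2.38 q [ 0.11  0.57 -0.29  1.67  0.2   0.93 -1.06]
d [0. 0. 0.] a [0.016 0.018 7.332]
F [-0.01 -0.29  0.37] M [-0.04 -0.02  0.01] op 88.2
```

View pics/w2c.png

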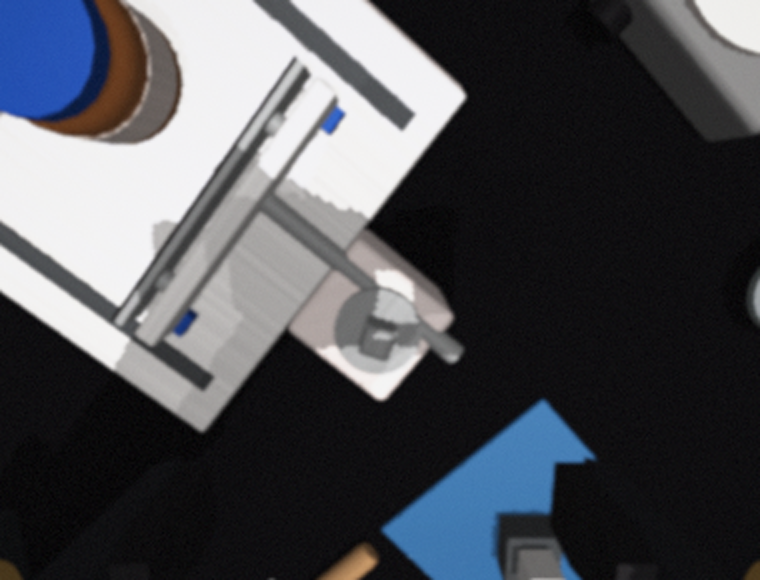

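```bash
python3 - <<'E'
import cv2
im=cv2.imread("pics/w2.png")[130:210,200:300]; im=cv2.resize(im,None,fx=7,fy=7,interpolation=cv2.INTER_CUBIC)
im=cv2.convertScaleAbs(im,alpha=1.3); cv2.imwrite("pics/w2d.png",im)
E
```

```text
(no output)
```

View pics/w2d.png

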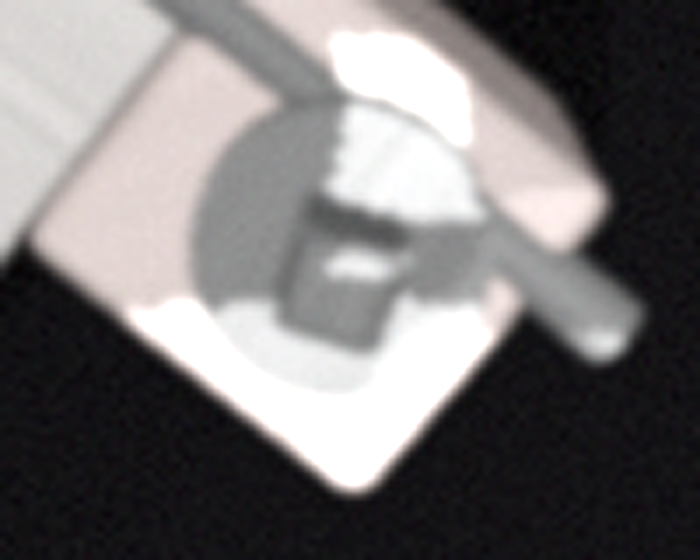

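```bash
python3 - <<'E'
from h import *
from plant import r,eyes
m=eyes.camera_model("wrist"); Z=np.load("w2.npz"); m["pose"]=Z["pose"]; d=Z["d"]
f=lambda x,y:(200+(x-3)/7,130+(y-3)/7)
ang=lambda e:np.degrees(np.arctan2(e[1],e[0])).round(1)
# shoulder ellipse
pts=[(195,230),(255,128),(340,98),(430,128),(478,200),(330,391),(250,365),(215,310)]
P=np.array([onz(m,*f(*q),.100)[:2] for q in pts])
A=np.c_[2*P,np.ones(len(P))]; c=np.linalg.lstsq(A,(P**2).sum(1),rcond=None)[0]; print("shoulder c",c[:2].round(4),"r",np.sqrt(c[2]+c[0]**2+c[1]**2).round(4))
c4=[onz(m,*f(*q),.124)[:2] for q in ((277,322),(380,352),(410,235),(308,205))]
print("center",np.mean(c4,0).round(4))
for i in range(4):
    e=c4[(i+1)%4]-c4[i]; print(np.linalg.norm(e).round(4),ang(e))
b=[onz(m,*f(*q),.092)[:2] for q in ((35,240),(350,493))]; e=b[1]-b[0]; print("gearbox edge",np.linalg.norm(e),ang(e))
g=lambda x,y:(60+(x-.5)/2,(y-.5)/2)
b=[onz(m,*g(*q),.112)[:2] for q in ((119,323),(298,63))]; e=b[1]-b[0]; print("bar face",b,np.linalg.norm(e),ang(e))
# depth of top
C=cloud(m,d); Q=C[130:210,200:300].reshape(-1,3); Q=Q[(Q[:,2]>.118)&(Q[:,2]<.14)]; print(len(Q),Q.mean(0),np.median(Q[:,2]))
print(cv2.minAreaRect((Q[:,:2]*1000).astype(np.float32)))
E
```

```text
shoulder c [ 0.5705 -0.0058] r 0.023
center [ 0.5716 -0.0054]
0.0157 -62.9
0.018 30.2
0.0153 117.3
0.0179 -151.0
gearbox edge 0.06573519797827455 -86.5
bar face [array([0.48202015, 0.09588976]), array([0.63853398, 0.11014062])] 0.1571612754352467 5.2
262 [ 0.57102521 -0.0060569   0.12551449] 0.12611455696751545
((570.1336059570312, -6.830514907836914), (16.142982482910156, 16.07485008239746), 26.232709884643555)
```

```bash
python3 -c "
from h import *
from plant import r
s=r.get_state()
togo(s,[.515,-.2157,.13],44);togo(s,[.515,-.2157,.07],44)"
```

```text
tcp [ 0.5719 -0.0096  0.3103] yaw 43.98 t 2.42 q [ 0.11  0.57 -0.29  1.67  0.2   0.93 -1.06]
d [-3.061  1.811  3.013] a [ 0.007  0.02  -0.003]
tcp [ 0.5719 -0.0096  0.3103] yaw 43.98 t 2.42 q [ 0.11  0.57 -0.29  1.67  0.2   0.93 -1.06]
d [-3.059  1.811  4.013] a [ 0.007  0.02  -0.003]
```

Request:
servo_tool:
  deltas:
    - {"dx": -0.6,"dy": 0.35,"dz": 0.0,"ax": 0,"ay": 0,"az": 0,"hand": 64}
    - {"dx": -1.4,"dy": 0.85,"dz": 0.4,"ax": 0,"ay": 0,"az": 0,"hand": 64}
    - {"dx": -2.2,"dy": 1.3,"dz": 1.0,"ax": 0,"ay": 0,"az": 0,"hand": 64}
    - {"dx": -2.8,"dy": 1.65,"dz": 1.6,"ax": 0,"ay": 0,"az": 0,"hand": 64}
    - {"dx": -3.06,"dy": 1.81,"dz": 2.2,"ax": 0,"ay": 0,"az": 0,"hand": 64}
    - {"dx": -3.06,"dy": 1.81,"dz": 2.7,"ax": 0,"ay": 0,"az": 0,"hand": 64}
    - {"dx": -3.06,"dy": 1.81,"dz": 2.7,"ax": 0,"ay": 0,"az": 0,"hand": 64}
    - {"dx": -3.06,"dy": 1.81,"dz": 2.7,"ax": 0,"ay": 0,"az": 0,"hand": 64}

```text
clock: 3.42
tool_pos: [0.517, -0.213, 0.1495]
eef_rot: [0.927, 0.376, 0.001, 0.001]
contact_force: [-0.0, 0.8, 0.3]
opening: 0.727
```

```bash
python3 look.py wrist w3;  python3 -c "
from h import *
from plant import r
s=r.get_state()
togo(s,[.515,-.2157,.07],44)"
```

```text
tcp [ 0.517  -0.213   0.1495] yaw 44.17 t 3.42 q [ 0.44  0.77 -0.23  1.87  0.31  0.54 -0.79]
d [0. 0. 0.] a [ 0.011 -0.01   7.362]
F [-0.01  0.84  0.32] M [-0.03 -0.04 -0.  ] op 64.1
tcp [ 0.5174 -0.2128  0.1499] yaw 44.2 t 3.48 q [ 0.44  0.77 -0.23  1.87  0.31  0.54 -0.79]
d [-0.064  0.004  1.332] a [ 0.022 -0.01   0.033]
```

View pics/w3.png

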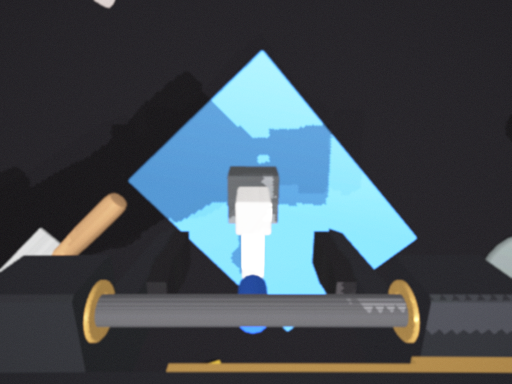

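```bash
python3 - <<'E'
from h import *
from plant import r,eyes
im=cv2.imread("pics/w3.png")[155:260,200:310]; cv2.imwrite("pics/w3c.png",cv2.resize(im,None,fx=5,fy=5,interpolation=cv2.INTER_CUBIC))
m=eyes.camera_model("wrist"); Z=np.load("w3.npz"); m["pose"]=Z["pose"]
C=cloud(m,Z["d"])[155:260,200:310].reshape(-1,3); Q=C[(C[:,2]>.072)&(C[:,2]<.081)]; print(len(Q),Q.mean(0),cv2.minAreaRect((Q[:,:2]*1000).astype(np.float32)))
E
```

```text
1243 [ 0.51622317 -0.21480412  0.07734741] ((515.608154296875, -215.6200714111328), (24.152420043945312, 23.920209884643555), 43.421566009521484)
```

View pics/w3c.png

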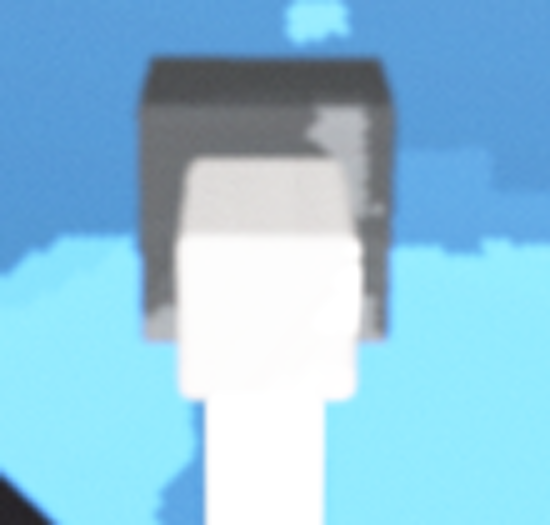

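The boss measures 24.0 × 24.1 mm at (0.5157, −0.2155), yaw 43.4°. I'll go down and grip it.

Request:
servo_tool:
  deltas:
    - {"dx": -0.03,"dy": 0,"dz": 0.5,"ax": 0,"ay": 0,"az": 0.1,"hand": 64}
    - {"dx": -0.05,"dy": 0,"dz": 1.0,"ax": 0,"ay": 0,"az": 0.1,"hand": 64}
    - {"dx": -0.05,"dy": 0,"dz": 1.3,"ax": 0,"ay": 0,"az": 0.1,"hand": 64}
    - {"dx": -0.05,"dy": 0,"dz": 1.3,"ax": 0,"ay": 0,"az": 0.1,"hand": 64}
    - {"dx": -0.05,"dy": 0,"dz": 1.3,"ax": 0,"ay": 0,"az": 0.1,"hand": 10}
    - {"dx": -0.05,"dy": 0,"dz": 1.3,"ax": 0,"ay": 0,"az": 0.1,"hand": 10}
    - {"dx": -0.05,"dy": 0,"dz": 1.3,"ax": 0,"ay": 0,"az": 0.1,"hand": 10}
    - {"dx": -0.05,"dy": 0,"dz": 1.3,"ax": 0,"ay": 0,"az": 0.1,"hand": 10}
    - {"dx": -0.05,"dy": 0,"dz": 1.3,"ax": 0,"ay": 0,"az": 0.1,"hand": 10}
    - {"dx": -0.05,"dy": 0,"dz": 1.3,"ax": 0,"ay": 0,"az": 0.1,"hand": 10}
  newtons: 40

```text
clock: 4.72
tool_pos: [0.5153, -0.2148, 0.0709]
eef_rot: [0.928, 0.371, 0.001, 0.001]
contact_force: [1.8, -1.8, 3.0]
opening: 0.268
```

```bash
python3 -c "
from h import *
from plant import r
s=r.get_state(); print(s['contact_force'],s['moment'],s['opening']*88.1)
togo(s,[.515,-.2157,.17],43)"
```

```text
[ 1.84502582 -1.77143574  3.00062296] [-0.3469409  -0.35944017 -0.00619376] 23.58218782870966
tcp [ 0.5153 -0.2148  0.0709] yaw 43.61 t 4.72 q [ 0.41  0.9  -0.16  1.9   0.36  0.37 -0.84]
d [-0.013  0.009 -1.652] a [ 0.018 -0.008  0.101]
```

```bash
python3 -c "
from h import *
from plant import r
s=r.get_state()
togo(s,[.515,-.2148,.225],43.6)
togo(s,[.5705,-.006,.225],27.8)"
```

```text
tcp [ 0.5153 -0.2148  0.0709] yaw 43.61 t 4.72 q [ 0.41  0.9  -0.16  1.9   0.36  0.37 -0.84]
d [-2.000e-03  0.000e+00 -2.569e+00] a [ 0.018 -0.008  0.001]
tcp [ 0.5153 -0.2148  0.0709] yaw 43.61 t 4.72 q [ 0.41  0.9  -0.16  1.9   0.36  0.37 -0.84]
d [ 3.068 -1.882 -2.57 ] a [ 0.017 -0.01   2.635]
```

Request:
servo_tool:
  deltas:
    - {"dx": 0,"dy": 0,"dz": -0.3,"ax": 0,"ay": 0,"az": 0,"hand": 10}
    - {"dx": 0,"dy": 0,"dz": -0.9,"ax": 0,"ay": 0,"az": 0,"hand": 10}
    - {"dx": 0,"dy": 0,"dz": -1.6,"ax": 0,"ay": 0,"az": 0,"hand": 10}
    - {"dx": 0.3,"dy": -0.2,"dz": -2.2,"ax": 0,"ay": 0,"az": 0.4,"hand": 10}
    - {"dx": 0.9,"dy": -0.5,"dz": -2.57,"ax": 0,"ay": 0,"az": 1.0,"hand": 10}
    - {"dx": 1.6,"dy": -0.95,"dz": -2.57,"ax": 0,"ay": 0,"az": 1.6,"hand": 10}
    - {"dx": 2.3,"dy": -1.4,"dz": -2.57,"ax": 0,"ay": 0,"az": 2.2,"hand": 10}
    - {"dx": 2.8,"dy": -1.7,"dz": -2.57,"ax": 0,"ay": 0,"az": 2.6,"hand": 10}
    - {"dx": 3.07,"dy": -1.88,"dz": -2.57,"ax": 0,"ay": 0,"az": 2.63,"hand": 10}
    - {"dx": 3.07,"dy": -1.88,"dz": -2.57,"ax": 0,"ay": 0,"az": 2.63,"hand": 10}

```text
clock: 5.98
tool_pos: [0.5695, -0.0045, 0.2248]
eef_rot: [0.97, 0.242, -0.0, -0.0]
contact_force: [0.9, -0.8, -3.7]
opening: 0.271
```

```bash
python3 look.py wrist w4; python3 look.py side s4; python3 -c "
from h import *
from plant import r
im=cv2.imread('pics/s4.png')[130:300,170:350]; cv2.imwrite('pics/s4c.png',cv2.resize(im,None,fx=3,fy=3,interpolation=cv2.INTER_CUBIC))
s=r.get_state(); print(s['contact_force'],s['moment'],s['opening']*88.1)
togo(s,[.5705,-.006,.197],27.8)"
```

```text
tcp [ 0.5695 -0.0045  0.2248] yaw 28.02 t 5.97 q [ 0.02  0.67 -0.16  1.78  0.15  0.71 -1.3 ]
d [0. 0. 0.] a [-0.006  0.008  4.67 ]
F [ 0.85 -0.83 -3.73] M [-0.03 -0.03 -0.03] op 23.8
tcp [ 0.5692 -0.0067  0.2246] yaw 27.85 t 6.03 q [ 0.02  0.67 -0.16  1.78  0.15  0.71 -1.3 ]
d [0. 0. 0.] a [0.008 0.017 4.641]
F [ 0.06 -1.27 -2.78] M [-0.04 -0.    0.01] op 23.9
[ 0.09693137  0.48470286 -3.43005923] [-0.09555613 -0.00310551 -0.0018043 ] 23.52867041280004
tcp [ 0.5692 -0.0079  0.2246] yaw 27.74 t 6.08 q [ 0.02  0.67 -0.16  1.78  0.15  0.71 -1.3 ]
d [ 0.035 -0.019  0.46 ] a [ 0.009  0.021 -0.01 ]
```

View pics/w4.png

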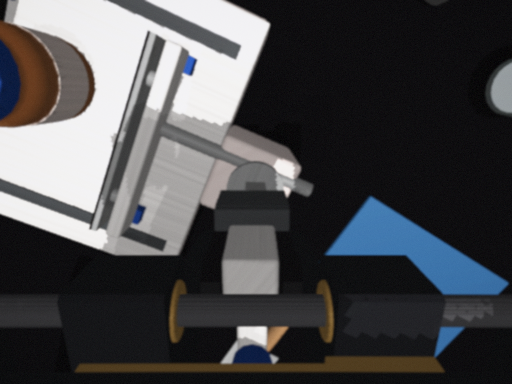

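View pics/s4c.png

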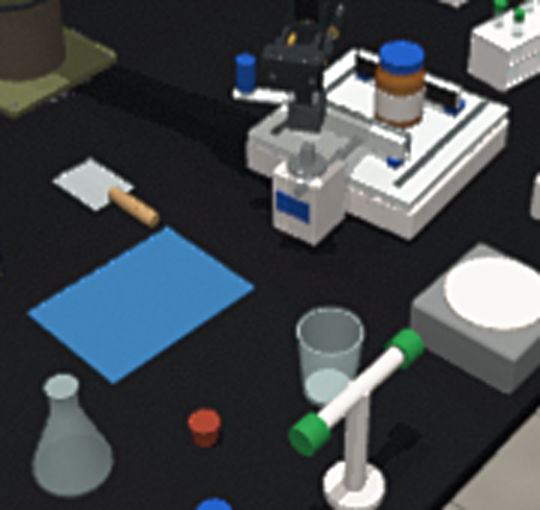

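Request:
servo_tool:
  deltas:
    - {"dx": 0.03,"dy": -0.01,"dz": 0.2,"ax": 0,"ay": 0,"az": 0,"hand": 10}
    - {"dx": 0.03,"dy": -0.01,"dz": 0.4,"ax": 0,"ay": 0,"az": 0,"hand": 10}
    - {"dx": 0.03,"dy": -0.01,"dz": 0.48,"ax": 0,"ay": 0,"az": 0,"hand": 10}
    - {"dx": 0.03,"dy": -0.01,"dz": 0.48,"ax": 0,"ay": 0,"az": 0,"hand": 10}
    - {"dx": 0.03,"dy": -0.01,"dz": 0.48,"ax": 0,"ay": 0,"az": 0,"hand": 10}

```text
clock: 6.7
tool_pos: [0.5716, -0.0043, 0.1961]
eef_rot: [0.971, 0.241, 0.0, 0.0]
contact_force: [-0.3, -0.2, -3.6]
opening: 0.269
```

```bash
python3 look.py wrist w5; python3 -c "
from h import *
from plant import r
im=cv2.imread('pics/w5.png')[100:260,170:340]; cv2.imwrite('pics/w5c.png',cv2.resize(im,None,fx=3,fy=3,interpolation=cv2.INTER_CUBIC))
s=r.get_state(); print(s['contact_force'],s['moment'],s['opening']*88.1)
togo(s,[.5705,-.006,.165],28)"
```

```text
tcp [ 0.5716 -0.0043  0.1961] yaw 27.84 t 6.7 q [ 0.01  0.71 -0.15  1.8   0.16  0.65 -1.31]
d [0. 0. 0.] a [ 1.00e-03 -5.00e-03  4.64e+00]
F [-0.31 -0.25 -3.63] M [ 0.   -0.02  0.03] op 23.7
[ 0.24684109  0.1678174  -2.44357151] [ 0.03740008 -0.06976768  0.00918504] 23.49310052918066
tcp [ 0.5716 -0.0042  0.1962] yaw 27.84 t 6.75 q [ 0.01  0.71 -0.15  1.8   0.16  0.65 -1.31]
d [-0.03   0.017  0.52 ] a [ 0.003 -0.006 -0.026]
```

View pics/w5c.png

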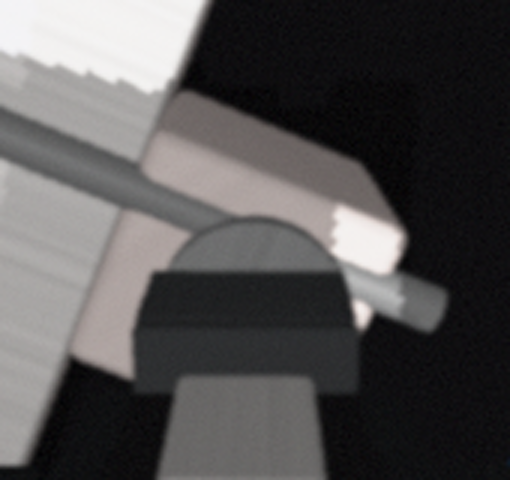

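```bash
python3 - <<'E'
from h import *
from plant import r,eyes
m=eyes.camera_model("wrist"); Z=np.load("w5.npz"); m["pose"]=Z["pose"]
f=lambda x,y:(170+(x-1)/3,100+(y-1)/3)
xt=np.array([np.cos(np.radians(27.84)),np.sin(np.radians(27.84))]); yt=np.array([xt[1],-xt[0]])
t=np.array([.5716,-.0043])
for n,q,z in (("hubL",(152,270),.1312),("hubR",(350,270),.1312),("hubLt",(134,333),.165),("hubRt",(358,333),.165)):
    p=onz(m,*f(*q),z)[:2]-t; print(n,p@xt,p@yt)
P=np.array([onz(m,*f(*q),.1)[:2] for q in ((165,270),(185,245),(215,225),(258,214),(300,222),(330,243),(350,270),(357,300))])-t
A=np.c_[2*P,np.ones(len(P))]; c=np.linalg.lstsq(A,(P**2).sum(1),rcond=None)[0]; print("shoulder",c[:2]@xt,c[:2]@yt,np.sqrt(c[2]+c[:2]@c[:2]))
# fixed radius fit
from scipy.optimize import least_squares
s=least_squares(lambda c:np.hypot(*(P-c).T)-.024,[0,0]).x; print(s@xt,s@yt,s+t)
E
```

```text
hubL 0.01930106166469653 -0.020298328729470308
hubR 0.01926948543253152 0.020961449460286892
hubLt 0.018332673526614704 -0.020284946044608426
hubRt 0.018301587466766245 0.01870152606716007
shoulder -0.0012660162432432888 0.002253788363870557 0.024783565351038515
-0.00026414046370139597 0.0024184854978861092 [ 0.57249588 -0.00656191]
```

Request:
servo_tool:
  deltas:
    - {"dx": -0.01,"dy": 0.03,"dz": 0.0,"ax": 0,"ay": 0,"az": 0,"hand": 10}
    - {"dx": -0.01,"dy": 0.03,"dz": 0.05,"ax": 0,"ay": 0,"az": 0,"hand": 10}
    - {"dx": -0.01,"dy": 0.03,"dz": 0.1,"ax": 0,"ay": 0,"az": 0,"hand": 10}
    - {"dx": -0.01,"dy": 0.03,"dz": 0.15,"ax": 0,"ay": 0,"az": 0,"hand": 10}
    - {"dx": -0.01,"dy": 0.03,"dz": 0.2,"ax": 0,"ay": 0,"az": 0,"hand": 10}
    - {"dx": -0.01,"dy": 0.03,"dz": 0.2,"ax": 0,"ay": 0,"az": 0,"hand": 10}

```text
clock: 7.5
tool_pos: [0.5714, -0.0061, 0.1835]
eef_rot: [0.971, 0.241, -0.0, -0.0]
contact_force: [-0.7, -0.8, -4.0]
opening: 0.272
```

```bash
python3 -c "
from h import *
from plant import r
s=r.get_state(); print(s['contact_force'],s['moment'],s['opening']*88.1)
togo(s,[.5705,-.006,.165],28)"
```

```text
[-0.72536734 -0.7991365  -3.9796078 ] [-0.04549394  0.10874949 -0.02898491] 23.992757104154283
tcp [ 0.5714 -0.0061  0.1835] yaw 27.84 t 7.5 q [ 0.02  0.73 -0.15  1.81  0.17  0.62 -1.31]
d [-0.012 -0.009  0.309] a [-0.003  0.007 -0.026]
```

The underside is 8 mm below the shaft tip with no extra force, so the socket has engaged. Next I'll take it home.

Request:
servo_tool:
  deltas:
    - {"dx": 0,"dy": 0,"dz": 0.08,"ax": 0,"ay": 0,"az": 0,"hand": 10}
    - {"dx": 0,"dy": 0,"dz": 0.16,"ax": 0,"ay": 0,"az": 0,"hand": 10}
    - {"dx": 0,"dy": 0,"dz": 0.24,"ax": 0,"ay": 0,"az": 0,"hand": 10}
    - {"dx": 0,"dy": 0,"dz": 0.3,"ax": 0,"ay": 0,"az": 0,"hand": 10}
    - {"dx": 0,"dy": 0,"dz": 0.32,"ax": 0,"ay": 0,"az": 0,"hand": 10}
    - {"dx": 0,"dy": 0,"dz": 0.32,"ax": 0,"ay": 0,"az": 0,"hand": 10}

```text
clock: 8.25
tool_pos: [0.5714, -0.0063, 0.1649]
eef_rot: [0.971, 0.24, -0.0, 0.0]
contact_force: [-2.4, -0.9, 0.2]
opening: 0.271
```

```bash
python3 look.py side s6; python3 -c "
from h import *
from plant import r
im=cv2.imread('pics/s6.png')[120:260,200:380]; cv2.imwrite('pics/s6c.png',cv2.resize(im,None,fx=4,fy=4,interpolation=cv2.INTER_CUBIC))
s=r.get_state(); togo(s,[.5705,-.006,.165],28)"
```

```text
tcp [ 0.5714 -0.0063  0.1649] yaw 27.83 t 8.25 q [ 0.01  0.75 -0.14  1.82  0.17  0.58 -1.32]
d [0. 0. 0.] a [2.000e-03 4.000e-03 4.638e+00]
F [-2.35 -0.91  0.19] M [-0.14  0.5  -0.  ] op 23.9
tcp [ 0.5715 -0.0062  0.1649] yaw 27.83 t 8.3 q [ 0.01  0.75 -0.14  1.82  0.17  0.58 -1.32]
d [-0.012 -0.011 -0.002] a [ 0.001  0.003 -0.028]
```

View pics/s6c.png

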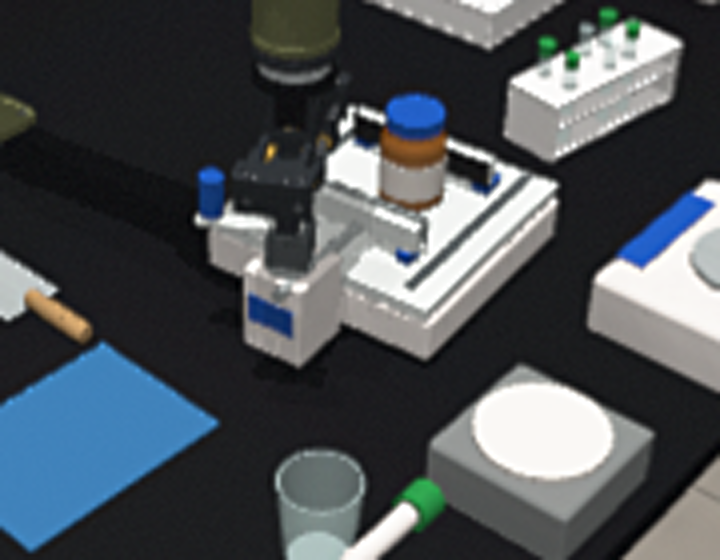

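The hub underside is at 0.100 m, on the shoulder, so the crank is fully home. I'll release it, rise and move over the hand grip.

```bash
python3 -c "
from h import *
from plant import r
s=r.get_state(); togo(s,[.5052,-.0412,.225],27.8)"
```

```text
tcp [ 0.5715 -0.0062  0.1649] yaw 27.83 t 8.3 q [ 0.01  0.75 -0.14  1.82  0.17  0.58 -1.32]
d [-1.249 -0.    -1.002] a [0.001 0.003 0.006]
```

Request:
servo_tool:
  deltas:
    - {"dx": 0,"dy": 0,"dz": 0,"ax": 0,"ay": 0,"az": 0,"hand": 50}
    - {"dx": 0,"dy": 0,"dz": 0,"ax": 0,"ay": 0,"az": 0,"hand": 50}
    - {"dx": 0,"dy": 0,"dz": 0,"ax": 0,"ay": 0,"az": 0,"hand": 50}
    - {"dx": 0,"dy": 0,"dz": -0.3,"ax": 0,"ay": 0,"az": 0,"hand": 50}
    - {"dx": 0,"dy": 0,"dz": -0.8,"ax": 0,"ay": 0,"az": 0,"hand": 50}
    - {"dx": -0.2,"dy": 0,"dz": -1.2,"ax": 0,"ay": 0,"az": 0,"hand": 50}
    - {"dx": -0.7,"dy": 0,"dz": -1.2,"ax": 0,"ay": 0,"az": 0,"hand": 50}
    - {"dx": -1.25,"dy": 0,"dz": -1.2,"ax": 0,"ay": 0,"az": 0,"hand": 50}
    - {"dx": -1.25,"dy": 0,"dz": -1.2,"ax": 0,"ay": 0,"az": 0,"hand": 50}
    - {"dx": -1.25,"dy": 0,"dz": -1.2,"ax": 0,"ay": 0,"az": 0,"hand": 50}

```text
clock: 9.55
tool_pos: [0.5065, -0.0406, 0.237]
eef_rot: [0.971, 0.241, 0.001, -0.0]
contact_force: [-0.1, 0.6, 0.5]
opening: 0.569
```

```bash
python3 look.py wrist w7; python3 -c "
from h import *
from plant import r,eyes
im=cv2.imread('pics/w7.png')[60:300,100:400]; cv2.imwrite('pics/w7c.png',cv2.resize(im,None,fx=2.5,fy=2.5,interpolation=cv2.INTER_CUBIC))
m=eyes.camera_model('wrist'); Z=np.load('w7.npz'); m['pose']=Z['pose']
C=cloud(m,Z['d']); hsv=cv2.cvtColor(Z['p'],cv2.COLOR_RGB2HSV)
Q=C[(C[...,2]>.176)&(C[...,2]<.186)&(hsv[...,0]>95)&(hsv[...,0]<125)&(hsv[...,1]>120)]; print(len(Q),Q.mean(0),cv2.minEnclosingCircle((Q[:,:2]*1000).astype(np.float32)))
Q=C[(C[...,2]>.168)&(C[...,2]<.176)&(np.hypot(C[...,0]-.5715,C[...,1]+.006)<.03)]; print(len(Q),Q.mean(0),cv2.minAreaRect((Q[:,:2]*1000).astype(np.float32)))
s=r.get_state(); togo(s,[.5052,-.0412,.166],27.8)"
```

```text
tcp [ 0.5065 -0.0406  0.237 ] yaw 27.85 t 9.55 q [ 0.1   0.58 -0.17  1.95  0.16  0.63 -1.26]
d [0. 0. 0.] a [-0.    -0.02   4.642]
F [-0.08  0.64  0.52] M [ 0.02  0.01 -0.05] op 50.2
1018 [ 0.50540016 -0.04132626  0.17926392] ((504.5261535644531, -41.58372116088867), 11.765509605407715)
1751 [ 0.57070536 -0.00652083  0.17143093] ((570.463623046875, -6.700952529907227), (23.56513023376465, 24.081707000732422), 27.859159469604492)
tcp [ 0.5067 -0.0404  0.2369] yaw 27.88 t 9.6 q [ 0.1   0.58 -0.17  1.95  0.16  0.63 -1.26]
d [-3.000e-02 -1.000e-03  1.182e+00] a [ 0.003 -0.019  0.014]
```

View pics/w7c.png

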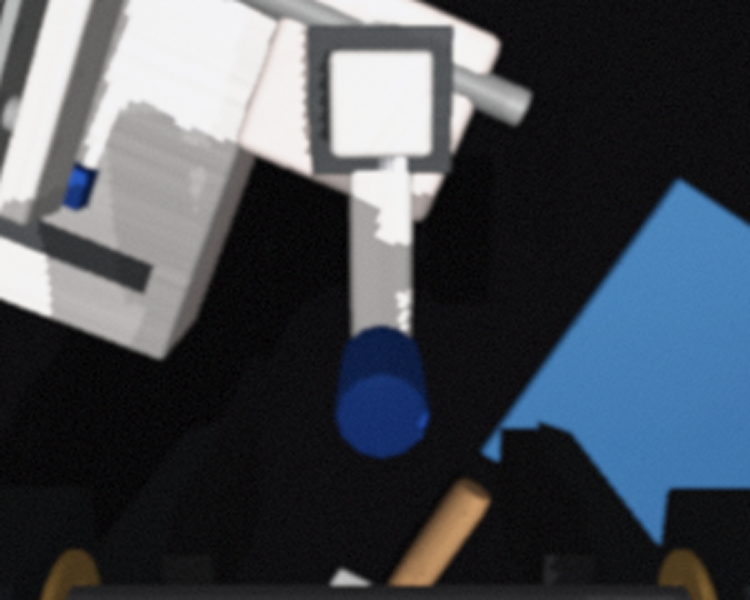

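Request:
servo_tool:
  deltas:
    - {"dx": -0.03,"dy": 0,"dz": 0.5,"ax": 0,"ay": 0,"az": 0,"hand": 50}
    - {"dx": -0.03,"dy": 0,"dz": 1.0,"ax": 0,"ay": 0,"az": 0,"hand": 50}
    - {"dx": -0.03,"dy": 0,"dz": 1.18,"ax": 0,"ay": 0,"az": 0,"hand": 50}
    - {"dx": -0.03,"dy": 0,"dz": 1.18,"ax": 0,"ay": 0,"az": 0,"hand": 50}
    - {"dx": -0.03,"dy": 0,"dz": 1.18,"ax": 0,"ay": 0,"az": 0,"hand": 12}
    - {"dx": -0.03,"dy": 0,"dz": 1.18,"ax": 0,"ay": 0,"az": 0,"hand": 12}
    - {"dx": -0.03,"dy": 0,"dz": 1.18,"ax": 0,"ay": 0,"az": 0,"hand": 12}
    - {"dx": -0.03,"dy": 0,"dz": 1.18,"ax": 0,"ay": 0,"az": 0,"hand": 12}
    - {"dx": -0.03,"dy": 0,"dz": 1.18,"ax": 0,"ay": 0,"az": 0,"hand": 12}
  newtons: 30

```text
clock: 10.72
tool_pos: [0.5039, -0.0422, 0.1661]
eef_rot: [0.971, 0.24, 0.0, 0.0]
contact_force: [-0.6, -0.2, 2.4]
opening: 0.262
```

```bash
cat > st.py <<'E'
from h import *
from plant import r
import sys
s=r.get_state(); X=s["tool_pos"][:2]; A=np.array([.571,-.0065]); v=X-A
phi=np.degrees(np.arctan2(v[1],v[0])); t=np.array([np.sin(np.radians(phi)),-np.cos(np.radians(phi))]) # clockwise tangent
F=s["contact_force"]; print("t",round(s["clock"],2),"r",np.hypot(*v).round(4),"phi",phi.round(1),"z",s["tool_pos"][2].round(4),"F",F.round(1),"Ft(resist)",(-F[:2]@t).round(2),"Fr",(F[:2]@v/np.hypot(*v)).round(2),"op",round(s["opening"]*88.1,1))
# next waypoints, every step deg, from current angle, in tool units
Rc=R.from_quat(s["eef_rot"]); step=float(sys.argv[1]); n=int(sys.argv[2]); rr=.075
base=A+rr*np.array([np.cos(np.radians(phi)),np.sin(np.radians(phi))])
for k in range(1,n+1):
    a=np.radians(phi-k*step); d=Rc.inv().apply([*(A+rr*np.array([np.cos(a),np.sin(a)])-X),0])/.06; print(k,d.round(3))
E
python3 st.py 8 10
```

```text
t 10.72 r 0.076 phi -152.0 z 0.1661 F [-0.6 -0.2  2.4] Ft(resist) -0.1 Fr 0.63 op 23.0
1 [ 0.029 -0.174 -0.   ]
2 [ 0.065 -0.345 -0.   ]
3 [ 0.124 -0.509 -0.   ]
4 [ 0.205 -0.663 -0.   ]
5 [ 0.308 -0.804 -0.   ]
6 [ 0.428 -0.93  -0.   ]
7 [ 0.565 -1.038 -0.   ]
8 [ 0.716 -1.126 -0.   ]
9 [ 0.878 -1.191 -0.   ]
10 [ 1.047 -1.234 -0.   ]
```

Request:
servo_tool:
  deltas:
    - {"dx": 0.02,"dy": -0.1,"dz": 0,"ax": 0,"ay": 0,"az": 0,"hand": 12}
    - {"dx": 0.04,"dy": -0.22,"dz": 0,"ax": 0,"ay": 0,"az": 0,"hand": 12}
    - {"dx": 0.065,"dy": -0.345,"dz": 0,"ax": 0,"ay": 0,"az": 0,"hand": 12}
    - {"dx": 0.124,"dy": -0.509,"dz": 0,"ax": 0,"ay": 0,"az": 0,"hand": 12}
    - {"dx": 0.205,"dy": -0.663,"dz": 0,"ax": 0,"ay": 0,"az": 0,"hand": 12}
    - {"dx": 0.308,"dy": -0.804,"dz": 0,"ax": 0,"ay": 0,"az": 0,"hand": 12}
    - {"dx": 0.36,"dy": -0.86,"dz": 0,"ax": 0,"ay": 0,"az": 0,"hand": 12}

```text
clock: 11.6
tool_pos: [0.4984, 0.0149, 0.1659]
eef_rot: [0.97, 0.241, -0.0, -0.0]
contact_force: [-2.0, -2.9, 4.9]
opening: 0.265
```

```bash
python3 st.py 5 10; python3 look.py scene c8; python3 st.py 5 1; python3 -c "
import cv2
im=cv2.imread('pics/c8.png')[150:300,210:370]; cv2.imwrite('pics/c8c.png',cv2.resize(im,None,fx=4,fy=4,interpolation=cv2.INTER_CUBIC))"
```

```text
t 11.6 r 0.0757 phi 163.6 z 0.1659 F [-2.  -2.9  4.9] Ft(resist) 3.32 Fr 1.13 op 23.4
1 [ 0.088 -0.067 -0.   ]
2 [ 0.173 -0.134 -0.   ]
3 [ 0.265 -0.194 -0.   ]
4 [ 0.361 -0.245 -0.   ]
5 [ 0.461 -0.288 -0.   ]
6 [ 0.565 -0.322 -0.   ]
7 [ 0.671 -0.347 -0.   ]
8 [ 0.779 -0.362 -0.   ]
9 [ 0.888 -0.368 -0.   ]
10 [ 0.997 -0.365 -0.   ]
tcp [0.4984 0.0149 0.1659] yaw 27.92 t 11.6 q [-0.05  0.69 -0.11  2.03  0.17  0.43 -1.38]
d [0. 0. 0.] a [-3.000e-03  7.000e-03  4.654e+00]
F [-2.02 -2.86  4.91] M [-0.92  0.4   0.  ] op 23.4
t 11.65 r 0.0756 phi 163.2 z 0.1659 F [-3.5 -2.2  5.3] Ft(resist) 3.08 Fr 2.72 op 22.9
1 [ 0.088 -0.066  0.   ]
```

View pics/c8c.png

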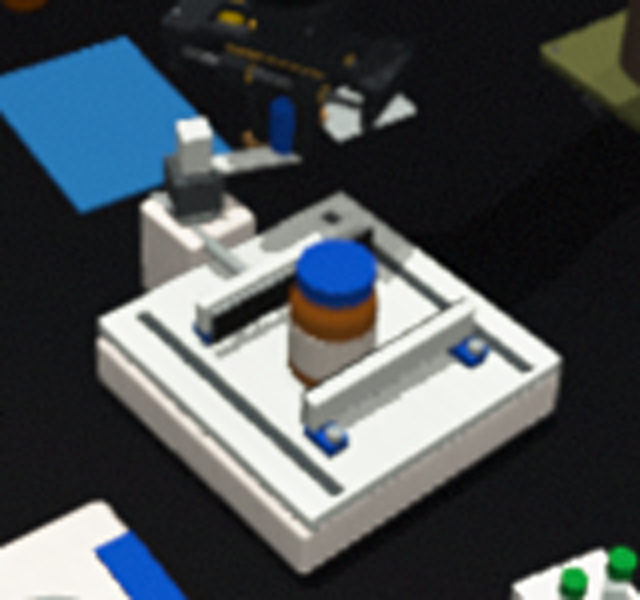

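```bash
python3 - <<'E'
from h import *
from plant import eyes
a=np.radians(95); u=np.array([np.cos(a),np.sin(a)]); w=np.array([np.sin(a),-np.cos(a)]); 
A=np.array([.571,-.0065])
S=eyes.camera_model("scene"); D=eyes.camera_model("side")
Cs=cloud(S,np.load("c8.npz")["d"]); Cd=cloud(D,np.load("s6.npz")["d"])
for n,C in (("scene",Cs),("side",Cd)):
    C=C.reshape(-1,3); d=(C[:,:2]-A)@u; l=(C[:,:2]-A)@w
    for lo,hi in ((-.08,-.04),(.04,.08)):
        k=(C[:,2]>.088)&(C[:,2]<.116)&(l>lo)&(l<hi)&(d>.05)&(d<.27)
        h,e=np.histogram(d[k],bins=np.arange(.05,.27,.004)); print(n,lo,[(round(e[i],3),int(h[i])) for i in range(len(h)) if h[i]])
E
```

```text
scene -0.08 [(np.float64(0.102), 7), (np.float64(0.106), 8), (np.float64(0.11), 13), (np.float64(0.114), 9), (np.float64(0.122), 7), (np.float64(0.126), 13), (np.float64(0.13), 3), (np.float64(0.222), 1), (np.float64(0.226), 6), (np.float64(0.23), 14), (np.float64(0.234), 11), (np.float64(0.238), 53), (np.float64(0.242), 8), (np.float64(0.246), 1), (np.float64(0.25), 2), (np.float64(0.254), 4)]
scene 0.04 [(np.float64(0.098), 1), (np.float64(0.102), 10), (np.float64(0.106), 8), (np.float64(0.11), 27), (np.float64(0.114), 21), (np.float64(0.118), 1), (np.float64(0.122), 21), (np.float64(0.126), 60), (np.float64(0.13), 3), (np.float64(0.17), 5), (np.float64(0.174), 2), (np.float64(0.178), 5), (np.float64(0.182), 6), (np.float64(0.186), 5), (np.float64(0.19), 11), (np.float64(0.194), 8), (np.float64(0.198), 6), (np.float64(0.202), 11), (np.float64(0.206), 4), (np.float64(0.222), 1), (np.float64(0.226), 16), (np.float64(0.23), 18), (np.float64(0.234), 18), (np.float64(0.238), 63), (np.float64(0.242), 4), (np.float64(0.246), 2), (np.float64(0.25), 6), (np.float64(0.254), 3)]
side -0.08 [(np.float64(0.214), 2), (np.float64(0.218), 12), (np.float64(0.222), 18), (np.float64(0.226), 9), (np.float64(0.23), 4), (np.float64(0.234), 2)]
side 0.04 [(np.float64(0.082), 15), (np.float64(0.086), 34), (np.float64(0.09), 15), (np.float64(0.094), 7), (np.float64(0.102), 5), (np.float64(0.106), 14), (np.float64(0.11), 6), (np.float64(0.114), 1), (np.float64(0.154), 2), (np.float64(0.158), 1), (np.float64(0.162), 4), (np.float64(0.166), 2), (np.float64(0.17), 5), (np.float64(0.174), 4), (np.float64(0.178), 4), (np.float64(0.182), 1), (np.float64(0.186), 4), (np.float64(0.198), 2), (np.float64(0.214), 2), (np.float64(0.218), 12), (np.float64(0.222), 25), (np.float64(0.226), 15), (np.float64(0.23), 8), (np.float64(0.234), 2), (np.float64(0.238), 1)]
```

Request:
servo_tool:
  deltas:
    - {"dx": 0.09,"dy": -0.07,"dz": 0,"ax": 0,"ay": 0,"az": 0,"hand": 12}
    - {"dx": 0.17,"dy": -0.13,"dz": 0,"ax": 0,"ay": 0,"az": 0,"hand": 12}
    - {"dx": 0.265,"dy": -0.19,"dz": 0,"ax": 0,"ay": 0,"az": 0,"hand": 12}
    - {"dx": 0.36,"dy": -0.245,"dz": 0,"ax": 0,"ay": 0,"az": 0,"hand": 12}
    - {"dx": 0.46,"dy": -0.29,"dz": 0,"ax": 0,"ay": 0,"az": 0,"hand": 12}
    - {"dx": 0.565,"dy": -0.32,"dz": 0,"ax": 0,"ay": 0,"az": 0,"hand": 12}
    - {"dx": 0.67,"dy": -0.345,"dz": 0,"ax": 0,"ay": 0,"az": 0,"hand": 12}
    - {"dx": 0.78,"dy": -0.36,"dz": 0,"ax": 0,"ay": 0,"az": 0,"hand": 12}
    - {"dx": 0.89,"dy": -0.37,"dz": 0,"ax": 0,"ay": 0,"az": 0,"hand": 12}

```text
clock: 12.78
tool_pos: [0.5345, 0.059, 0.1659]
eef_rot: [0.971, 0.241, -0.001, -0.0]
contact_force: [-4.3, -2.8, 6.3]
opening: 0.264
```

```bash
python3 st.py 4 10; python3 look.py scene c9; python3 st.py 4 1; python3 - <<'E'
import cv2
from h import *
from plant import eyes
im=cv2.imread('pics/c9.png')[150:300,210:370]; cv2.imwrite('pics/c9c.png',cv2.resize(im,None,fx=4,fy=4,interpolation=cv2.INTER_CUBIC))
a=np.radians(95); u=np.array([np.cos(a),np.sin(a)]); w=np.array([np.sin(a),-np.cos(a)]); A=np.array([.571,-.0065])
C=cloud(eyes.camera_model("scene"),np.load("c9.npz")["d"]).reshape(-1,3); d=(C[:,:2]-A)@u; l=(C[:,:2]-A)@w
k=(C[:,2]>.088)&(C[:,2]<.116)&(l>.04)&(l<.08)&(d>.05)&(d<.27)
h,e=np.histogram(d[k],bins=np.arange(.05,.27,.004)); print([(float(round(e[i],3)),int(h[i])) for i in range(len(h)) if h[i]])
E
```

```text
t 12.78 r 0.075 phi 119.1 z 0.1659 F [-4.3 -2.8  6.3] Ft(resist) 5.08 Fr -0.36 op 23.2
1 [ 0.087  0.001 -0.   ]
2 [ 0.174  0.008 -0.   ]
3 [ 0.26   0.022 -0.001]
4 [ 0.345  0.041 -0.001]
5 [ 0.429  0.066 -0.001]
6 [ 0.511  0.097 -0.001]
7 [ 0.59   0.134 -0.001]
8 [ 0.666  0.176 -0.002]
9 [ 0.74   0.223 -0.002]
10 [ 0.809  0.275 -0.002]
tcp [0.5345 0.059  0.1659] yaw 27.9 t 12.78 q [-0.13  0.72 -0.11  1.92  0.15  0.51 -1.43]
d [0. 0. 0.] a [-3.00e-03  2.30e-02  4.65e+00]
F [-4.26 -2.78  6.32] M [-0.97  0.62  0.05] op 23.2
t 12.82 r 0.0749 phi 118.2 z 0.1659 F [-2.1 -2.4  5.4] Ft(resist) 2.93 Fr -1.12 op 22.9
1 [ 0.087  0.002 -0.   ]
[(0.114, 2), (0.118, 10), (0.122, 12), (0.126, 28), (0.13, 12), (0.134, 4), (0.138, 27), (0.142, 52), (0.17, 4), (0.174, 4), (0.178, 6), (0.182, 6), (0.186, 6), (0.19, 7), (0.194, 9), (0.198, 12), (0.202, 7), (0.206, 6), (0.21, 2), (0.222, 1), (0.226, 17), (0.23, 16), (0.234, 11), (0.238, 67), (0.242, 9), (0.246, 5), (0.25, 2), (0.254, 4), (0.258, 1)]
```

View pics/c9c.png

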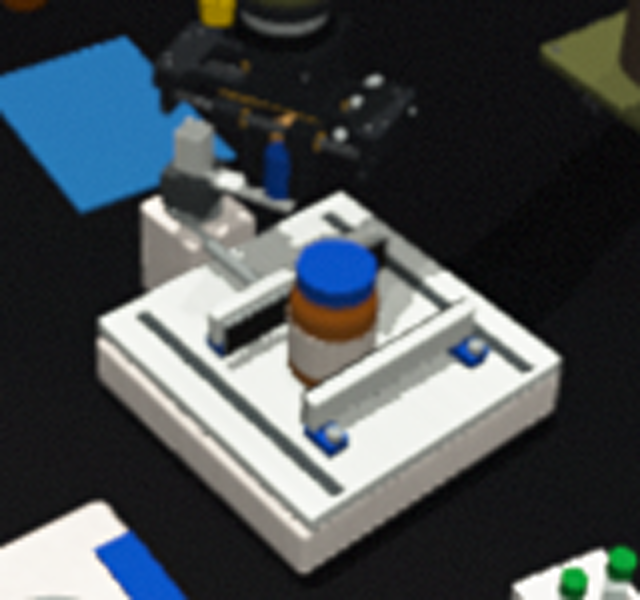

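Request:
servo_tool:
  deltas:
    - {"dx": 0.09,"dy": 0.0,"dz": 0,"ax": 0,"ay": 0,"az": 0,"hand": 12}
    - {"dx": 0.175,"dy": 0.01,"dz": 0,"ax": 0,"ay": 0,"az": 0,"hand": 12}
    - {"dx": 0.26,"dy": 0.02,"dz": 0,"ax": 0,"ay": 0,"az": 0,"hand": 12}
    - {"dx": 0.345,"dy": 0.04,"dz": 0,"ax": 0,"ay": 0,"az": 0,"hand": 12}
    - {"dx": 0.43,"dy": 0.065,"dz": 0,"ax": 0,"ay": 0,"az": 0,"hand": 12}
    - {"dx": 0.47,"dy": 0.08,"dz": 0,"ax": 0,"ay": 0,"az": 0,"hand": 12}

```text
clock: 13.58
tool_pos: [0.5612, 0.0677, 0.1657]
eef_rot: [0.971, 0.241, -0.002, -0.0]
contact_force: [-4.3, -3.3, 8.1]
opening: 0.259
```

```bash
python3 st.py 2 8; python3 look.py scene c10; python3 st.py 4 0; python3 - <<'E'
from h import *
from plant import eyes
a=np.radians(95); u=np.array([np.cos(a),np.sin(a)]); w=np.array([np.sin(a),-np.cos(a)]); A=np.array([.571,-.0065])
C=cloud(eyes.camera_model("scene"),np.load("c10.npz")["d"]).reshape(-1,3); d=(C[:,:2]-A)@u; l=(C[:,:2]-A)@w
k=(C[:,2]>.088)&(C[:,2]<.116)&(l>.04)&(l<.08)&(d>.05)&(d<.27)
h,e=np.histogram(d[k],bins=np.arange(.05,.27,.004)); print([(float(round(e[i],3)),int(h[i])) for i in range(len(h)) if h[i]])
E
```

```text
t 13.57 r 0.0749 phi 97.5 z 0.1657 F [-4.3 -3.3  8.1] Ft(resist) 4.72 Fr -2.69 op 22.9
1 [ 0.041  0.014 -0.   ]
2 [ 0.081  0.031 -0.   ]
3 [ 0.121  0.05  -0.   ]
4 [ 0.16   0.07  -0.001]
5 [ 0.198  0.091 -0.001]
6 [ 0.235  0.114 -0.001]
7 [ 0.271  0.138 -0.001]
8 [ 0.307  0.163 -0.001]
tcp [0.5612 0.0677 0.1657] yaw 27.89 t 13.57 q [-0.13  0.75 -0.11  1.84  0.14  0.57 -1.42]
d [0. 0. 0.] a [-3.000e-03  3.500e-02  4.649e+00]
F [-4.33 -3.28  8.12] M [-0.89  0.99 -0.08] op 22.9
t 13.62 r 0.0749 phi 97.3 z 0.1657 F [-4.  -3.4  6.3] Ft(resist) 4.43 Fr -2.84 op 23.2
[(0.122, 2), (0.126, 8), (0.13, 14), (0.134, 29), (0.138, 10), (0.142, 8), (0.146, 26), (0.15, 49), (0.154, 1), (0.17, 6), (0.174, 2), (0.178, 6), (0.182, 5), (0.186, 7), (0.19, 8), (0.194, 7), (0.198, 10), (0.202, 10), (0.206, 6), (0.222, 3), (0.226, 11), (0.23, 21), (0.234, 18), (0.238, 65), (0.242, 4), (0.246, 2), (0.25, 5), (0.254, 2), (0.258, 2)]
```

Request:
servo_tool:
  deltas:
    - {"dx": 0.04,"dy": 0.015,"dz": 0,"ax": 0,"ay": 0,"az": 0,"hand": 12}
    - {"dx": 0.08,"dy": 0.03,"dz": 0,"ax": 0,"ay": 0,"az": 0,"hand": 12}
    - {"dx": 0.12,"dy": 0.05,"dz": 0,"ax": 0,"ay": 0,"az": 0,"hand": 12}
    - {"dx": 0.16,"dy": 0.07,"dz": 0,"ax": 0,"ay": 0,"az": 0,"hand": 12}
    - {"dx": 0.16,"dy": 0.07,"dz": 0,"ax": 0,"ay": 0,"az": 0,"hand": 12}

```text
clock: 14.25
tool_pos: [0.5714, 0.0684, 0.1657]
eef_rot: [0.971, 0.241, -0.002, -0.0]
contact_force: [-4.7, -3.3, 6.0]
opening: 0.263
```

```bash
python3 st.py 2 6
```

```text
t 14.25 r 0.0749 phi 89.7 z 0.1657 F [-4.7 -3.3  6. ] Ft(resist) 4.68 Fr -3.32 op 23.2
1 [ 0.039  0.02  -0.   ]
2 [ 0.076  0.042 -0.   ]
3 [ 0.113  0.066 -0.001]
4 [ 0.148  0.091 -0.001]
5 [ 0.183  0.118 -0.001]
6 [ 0.217  0.145 -0.001]
```

Request:
servo_tool:
  deltas:
    - {"dx": 0.038,"dy": 0.022,"dz": 0,"ax": 0,"ay": 0,"az": 0,"hand": 12}
    - {"dx": 0.075,"dy": 0.045,"dz": 0,"ax": 0,"ay": 0,"az": 0,"hand": 12}
    - {"dx": 0.11,"dy": 0.07,"dz": 0,"ax": 0,"ay": 0,"az": 0,"hand": 12}
    - {"dx": 0.11,"dy": 0.07,"dz": 0,"ax": 0,"ay": 0,"az": 0,"hand": 12}

```text
clock: 14.75
tool_pos: [0.5786, 0.068, 0.1656]
eef_rot: [0.97, 0.241, -0.003, -0.0]
contact_force: [-6.6, -2.7, 7.2]
opening: 0.263
```

```bash
python3 st.py 2 6
```

```text
t 14.75 r 0.0749 phi 84.2 z 0.1656 F [-6.6 -2.7  7.2] Ft(resist) 6.28 Fr -3.37 op 23.2
1 [ 0.037  0.024 -0.   ]
2 [ 0.072  0.05  -0.   ]
3 [ 0.106  0.077 -0.001]
4 [ 0.139  0.105 -0.001]
5 [ 0.171  0.135 -0.001]
6 [ 0.202  0.166 -0.001]
```

Request:
servo_tool:
  deltas:
    - {"dx": 0.018,"dy": 0.015,"dz": 0,"ax": 0,"ay": 0,"az": 0,"hand": 12}
    - {"dx": 0.035,"dy": 0.03,"dz": 0,"ax": 0,"ay": 0,"az": 0,"hand": 12}
    - {"dx": 0.035,"dy": 0.03,"dz": 0,"ax": 0,"ay": 0,"az": 0,"hand": 12}

```text
clock: 15.12
tool_pos: [0.5811, 0.0677, 0.1655]
eef_rot: [0.97, 0.241, -0.003, -0.001]
contact_force: [-6.4, -2.2, 7.4]
opening: 0.267
```

```bash
python3 st.py 2 6; python3 look.py scene c11; python3 st.py 2 0; python3 - <<'E'
from h import *
from plant import eyes
im=cv2.imread('pics/c11.png')[150:300,210:370]; cv2.imwrite('pics/c11c.png',cv2.resize(im,None,fx=4,fy=4,interpolation=cv2.INTER_CUBIC))
a=np.radians(95); u=np.array([np.cos(a),np.sin(a)]); w=np.array([np.sin(a),-np.cos(a)]); A=np.array([.571,-.0065])
C=cloud(eyes.camera_model("scene"),np.load("c11.npz")["d"]).reshape(-1,3); d=(C[:,:2]-A)@u; l=(C[:,:2]-A)@w
k=(C[:,2]>.088)&(C[:,2]<.116)&(l>.04)&(l<.08)&(d>.05)&(d<.27)
h,e=np.histogram(d[k],bins=np.arange(.05,.27,.004)); print([(float(round(e[i],3)),int(h[i])) for i in range(len(h)) if h[i]])
for f in ("scene0.npy","c8.npz","c10.npz","c11.npz"):
    D=np.load(f); D=D if f[-1]=="y" else D["d"]
    C=cloud(eyes.camera_model("scene"),D).reshape(-1,3); d=(C[:,:2]-A)@u; l=(C[:,:2]-A)@w
    k=(C[:,2]>.165)&(C[:,2]<.18)&(abs(l)<.05)&(d>.15)&(d<.26); print(f,cv2.minEnclosingCircle(np.c_[d,l][k].astype(np.float32)*1000))
E
```

```text
t 15.12 r 0.0749 phi 82.3 z 0.1655 F [-6.4 -2.2  7.4] Ft(resist) 6.06 Fr -3.06 op 23.5
1 [ 0.036  0.024 -0.   ]
2 [ 0.07   0.052 -0.   ]
3 [ 0.103  0.08  -0.001]
4 [ 0.135  0.11  -0.001]
5 [ 0.166  0.14  -0.001]
6 [ 0.196  0.172 -0.001]
tcp [0.5811 0.0677 0.1655] yaw 27.92 t 15.12 q [-0.13  0.77 -0.12  1.77  0.14  0.61 -1.41]
d [0. 0. 0.] a [-0.011  0.053  4.653]
F [-6.42 -2.22  7.43] M [-0.61  1.27 -0.02] op 23.5
t 15.18 r 0.0749 phi 82.3 z 0.1656 F [-5.9 -1.4  6.4] Ft(resist) 5.68 Fr -2.16 op 23.2
[(0.13, 9), (0.134, 13), (0.138, 27), (0.142, 21), (0.146, 1), (0.15, 14), (0.154, 60), (0.158, 2), (0.166, 4), (0.17, 2), (0.174, 1), (0.178, 6), (0.182, 5), (0.186, 5), (0.19, 8), (0.194, 10), (0.198, 8), (0.202, 11), (0.206, 4), (0.21, 1), (0.222, 2), (0.226, 15), (0.23, 16), (0.234, 18), (0.238, 68), (0.242, 3), (0.246, 2), (0.25, 4), (0.254, 4), (0.258, 2)]
scene0.npy ((188.26663208007812, 16.287057876586914), 30.973098754882812)
c8.npz ((188.08306884765625, 16.7567081451416), 31.788846969604492)
c10.npz ((188.22879028320312, 15.72669506072998), 30.43189239501953)
c11.npz ((189.12741088867188, 15.124942779541016), 29.77362632751465)
```

View pics/c11c.png

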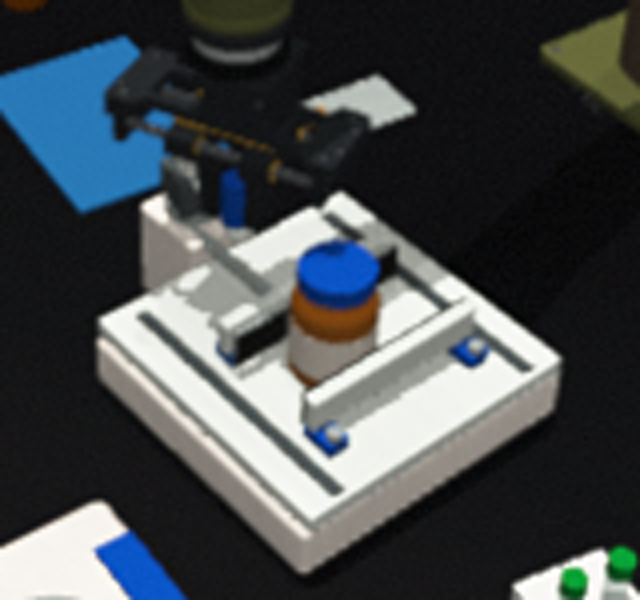

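The bottle has just begun to slide and the force is about 6 N. I'll keep going in 2° steps, reading the force after each.

Request:
servo_tool:
  deltas:
    - {"dx": 0.018,"dy": 0.013,"dz": 0,"ax": 0,"ay": 0,"az": 0,"hand": 12}
    - {"dx": 0.036,"dy": 0.026,"dz": 0,"ax": 0,"ay": 0,"az": 0,"hand": 12}
    - {"dx": 0.053,"dy": 0.04,"dz": 0,"ax": 0,"ay": 0,"az": 0,"hand": 12}
    - {"dx": 0.053,"dy": 0.04,"dz": 0,"ax": 0,"ay": 0,"az": 0,"hand": 12}

```text
clock: 15.68
tool_pos: [0.5849, 0.0671, 0.1655]
eef_rot: [0.97, 0.241, -0.003, -0.001]
contact_force: [-7.2, -1.4, 6.8]
opening: 0.262
```

```bash
python3 st.py 2 3
```

```text
t 15.68 r 0.0749 phi 79.3 z 0.1655 F [-7.2 -1.4  6.8] Ft(resist) 6.77 Fr -2.71 op 23.1
1 [ 0.035  0.027 -0.   ]
2 [ 0.067  0.055 -0.001]
3 [ 0.099  0.086 -0.001]
```

Request:
servo_tool:
  deltas:
    - {"dx": 0.018,"dy": 0.014,"dz": 0,"ax": 0,"ay": 0,"az": 0,"hand": 12}
    - {"dx": 0.035,"dy": 0.028,"dz": 0,"ax": 0,"ay": 0,"az": 0,"hand": 12}
    - {"dx": 0.035,"dy": 0.028,"dz": 0,"ax": 0,"ay": 0,"az": 0,"hand": 12}
    - {"dx": 0.035,"dy": 0.028,"dz": 0,"ax": 0,"ay": 0,"az": 0,"hand": 12}

```text
clock: 16.18
tool_pos: [0.5874, 0.0666, 0.1655]
eef_rot: [0.97, 0.241, -0.003, -0.001]
contact_force: [-6.5, -1.7, 6.9]
opening: 0.265
```

```bash
python3 st.py 2 3
```

```text
t 16.18 r 0.0749 phi 77.3 z 0.1655 F [-6.5 -1.7  6.9] Ft(resist) 5.98 Fr -3.1 op 23.3
1 [ 0.033  0.028 -0.   ]
2 [ 0.065  0.058 -0.001]
3 [ 0.096  0.089 -0.001]
```

Request:
servo_tool:
  deltas:
    - {"dx": 0.017,"dy": 0.014,"dz": 0,"ax": 0,"ay": 0,"az": 0,"hand": 12}
    - {"dx": 0.034,"dy": 0.028,"dz": 0,"ax": 0,"ay": 0,"az": 0,"hand": 12}
    - {"dx": 0.05,"dy": 0.043,"dz": 0,"ax": 0,"ay": 0,"az": 0,"hand": 12}
    - {"dx": 0.05,"dy": 0.043,"dz": 0,"ax": 0,"ay": 0,"az": 0,"hand": 12}

```text
clock: 16.68
tool_pos: [0.5912, 0.0657, 0.1655]
eef_rot: [0.97, 0.241, -0.003, -0.001]
contact_force: [-6.3, -3.2, 8.3]
opening: 0.259
```

```bash
python3 st.py 2 3
```

```text
t 16.68 r 0.0749 phi 74.4 z 0.1655 F [-6.3 -3.2  8.3] Ft(resist) 5.18 Fr -4.73 op 22.8
1 [ 0.032  0.03  -0.   ]
2 [ 0.062  0.062 -0.001]
3 [ 0.091  0.094 -0.001]
```

Request:
servo_tool:
  deltas:
    - {"dx": 0.012,"dy": 0.02,"dz": 0,"ax": 0,"ay": 0,"az": 0,"hand": 12}
    - {"dx": 0.027,"dy": 0.036,"dz": 0,"ax": 0,"ay": 0,"az": 0,"hand": 12}
    - {"dx": 0.042,"dy": 0.052,"dz": 0,"ax": 0,"ay": 0,"az": 0,"hand": 12}
    - {"dx": 0.042,"dy": 0.052,"dz": 0,"ax": 0,"ay": 0,"az": 0,"hand": 12}

```text
clock: 17.18
tool_pos: [0.5949, 0.0645, 0.1655]
eef_rot: [0.97, 0.241, -0.003, -0.001]
contact_force: [-6.8, -0.9, 6.8]
opening: 0.262
```

```bash
python3 st.py 2 3; python3 look.py scene c12; python3 st.py 2 0; python3 - <<'E'
from h import *
from plant import eyes
a=np.radians(95); u=np.array([np.cos(a),np.sin(a)]); w=np.array([np.sin(a),-np.cos(a)]); A=np.array([.571,-.0065])
C=cloud(eyes.camera_model("scene"),np.load("c12.npz")["d"]).reshape(-1,3); d=(C[:,:2]-A)@u; l=(C[:,:2]-A)@w
k=(C[:,2]>.088)&(C[:,2]<.116)&(l>.04)&(l<.08)&(d>.05)&(d<.17)
h,e=np.histogram(d[k],bins=np.arange(.05,.27,.004)); print([(float(round(e[i],3)),int(h[i])) for i in range(len(h)) if h[i]])
for f in ("scene0.npy","c8.npz","c10.npz","c11.npz","c12.npz"):
    D=np.load(f); D=D if f[-1]=="y" else D["d"]
    C=cloud(eyes.camera_model("scene"),D).reshape(-1,3); d=(C[:,:2]-A)@u; l=(C[:,:2]-A)@w
    k=(C[:,2]>.165)&(C[:,2]<.18)&(abs(l)<.05)&(d>.15)&(d<.26); print(f,np.median(d[k]).round(4),np.mean(d[k]).round(4))
E
```

```text
t 17.18 r 0.0749 phi 71.4 z 0.1655 F [-6.8 -0.9  6.8] Ft(resist) 6.15 Fr -2.99 op 23.1
1 [ 0.03   0.031 -0.   ]
2 [ 0.059  0.064 -0.001]
3 [ 0.086  0.099 -0.001]
tcp [0.5949 0.0645 0.1655] yaw 27.93 t 17.18 q [-0.12  0.78 -0.12  1.73  0.14  0.64 -1.4 ]
d [0. 0. 0.] a [-0.018  0.059  4.656]
F [-6.78 -0.88  6.77] M [-0.51  1.42 -0.01] op 23.1
t 17.23 r 0.0749 phi 71.4 z 0.1655 F [-6.6 -1.7  7.3] Ft(resist) 5.76 Fr -3.72 op 22.9
[(0.134, 7), (0.138, 14), (0.142, 19), (0.146, 20), (0.15, 6), (0.154, 24), (0.158, 57), (0.162, 1)]
scene0.npy 0.1905 0.19
c8.npz 0.191 0.1903
c10.npz 0.1907 0.1902
c11.npz 0.1921 0.1916
c12.npz 0.1953 0.1951
```

Request:
servo_tool:
  deltas:
    - {"dx": 0.013,"dy": 0.018,"dz": 0,"ax": 0,"ay": 0,"az": 0,"hand": 12}
    - {"dx": 0.028,"dy": 0.035,"dz": 0,"ax": 0,"ay": 0,"az": 0,"hand": 12}
    - {"dx": 0.042,"dy": 0.05,"dz": 0,"ax": 0,"ay": 0,"az": 0,"hand": 12}
    - {"dx": 0.042,"dy": 0.05,"dz": 0,"ax": 0,"ay": 0,"az": 0,"hand": 12}

```text
clock: 17.73
tool_pos: [0.5984, 0.0632, 0.1654]
eef_rot: [0.97, 0.241, -0.003, -0.001]
contact_force: [-7.6, -0.9, 8.5]
opening: 0.264
```

```bash
python3 st.py 2 3
```

```text
t 17.73 r 0.0749 phi 68.5 z 0.1654 F [-7.6 -0.9  8.5] Ft(resist) 6.72 Fr -3.65 op 23.2
1 [ 0.029  0.032 -0.   ]
2 [ 0.056  0.067 -0.001]
3 [ 0.081  0.103 -0.001]
```

Request:
servo_tool:
  deltas:
    - {"dx": 0.014,"dy": 0.017,"dz": 0,"ax": 0,"ay": 0,"az": 0,"hand": 12}
    - {"dx": 0.028,"dy": 0.034,"dz": 0,"ax": 0,"ay": 0,"az": 0,"hand": 12}
    - {"dx": 0.028,"dy": 0.034,"dz": 0,"ax": 0,"ay": 0,"az": 0,"hand": 12}
    - {"dx": 0.028,"dy": 0.034,"dz": 0,"ax": 0,"ay": 0,"az": 0,"hand": 12}

```text
clock: 18.23
tool_pos: [0.6008, 0.0623, 0.1654]
eef_rot: [0.97, 0.241, -0.003, -0.001]
contact_force: [-7.2, -1.5, 7.2]
opening: 0.263
```

```bash
python3 st.py 2 3
```

```text
t 18.23 r 0.0749 phi 66.6 z 0.1654 F [-7.2 -1.5  7.2] Ft(resist) 6.02 Fr -4.3 op 23.2
1 [ 0.027  0.034 -0.   ]
2 [ 0.053  0.069 -0.001]
3 [ 0.077  0.106 -0.001]
```

Request:
servo_tool:
  deltas:
    - {"dx": 0.013,"dy": 0.018,"dz": 0,"ax": 0,"ay": 0,"az": 0,"hand": 12}
    - {"dx": 0.025,"dy": 0.036,"dz": 0,"ax": 0,"ay": 0,"az": 0,"hand": 12}
    - {"dx": 0.038,"dy": 0.054,"dz": 0,"ax": 0,"ay": 0,"az": 0,"hand": 12}
    - {"dx": 0.038,"dy": 0.054,"dz": 0,"ax": 0,"ay": 0,"az": 0,"hand": 12}

```text
clock: 18.73
tool_pos: [0.6037, 0.061, 0.1654]
eef_rot: [0.97, 0.242, -0.004, -0.002]
contact_force: [-8.0, -0.2, 7.7]
opening: 0.263
```

```bash
python3 st.py 2 3; python3 look.py scene c13; python3 st.py 2 0; python3 - <<'E'
from h import *
from plant import eyes
im=cv2.imread('pics/c13.png')[150:300,210:370]; cv2.imwrite('pics/c13c.png',cv2.resize(im,None,fx=4,fy=4,interpolation=cv2.INTER_CUBIC))
a=np.radians(95); u=np.array([np.cos(a),np.sin(a)]); w=np.array([np.sin(a),-np.cos(a)]); A=np.array([.571,-.0065])
C=cloud(eyes.camera_model("scene"),np.load("c13.npz")["d"]).reshape(-1,3); d=(C[:,:2]-A)@u; l=(C[:,:2]-A)@w
k=(C[:,2]>.165)&(C[:,2]<.18)&(abs(l)<.05)&(d>.15)&(d<.26); print(np.median(d[k]).round(4),np.mean(d[k]).round(4))
E
```

```text
t 18.73 r 0.075 phi 64.1 z 0.1654 F [-8.  -0.2  7.7] Ft(resist) 7.11 Fr -3.65 op 23.2
1 [ 0.025  0.036 -0.   ]
2 [ 0.049  0.072 -0.001]
3 [ 0.071  0.11  -0.001]
tcp [0.6037 0.061  0.1654] yaw 27.97 t 18.73 q [-0.11  0.79 -0.12  1.7   0.14  0.66 -1.39]
d [0. 0. 0.] a [-0.029  0.072  4.661]
F [-7.99 -0.19  7.67] M [-0.26  1.86  0.03] op 23.2
t 18.77 r 0.075 phi 64.1 z 0.1654 F [-9.4 -0.2  7.7] Ft(resist) 8.32 Fr -4.29 op 22.8
0.1966 0.1968
```

View pics/c13c.png

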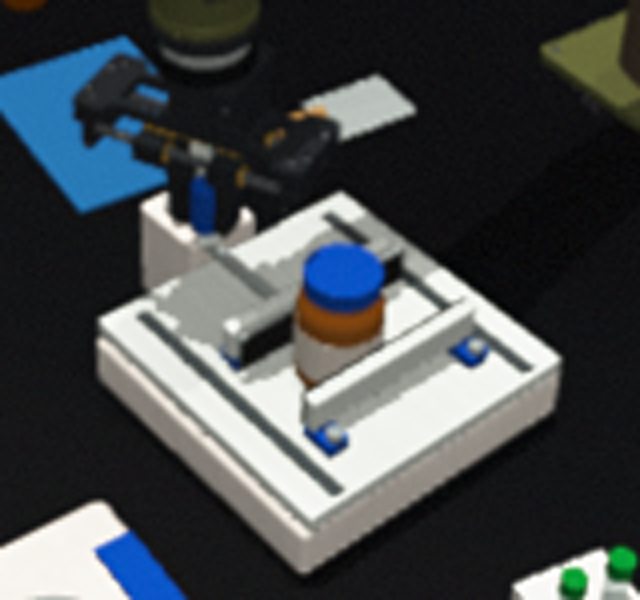

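Request:
servo_tool:
  deltas:
    - {"dx": 0.008,"dy": 0.012,"dz": 0,"ax": 0,"ay": 0,"az": 0,"hand": 12}
    - {"dx": 0.015,"dy": 0.022,"dz": 0,"ax": 0,"ay": 0,"az": 0,"hand": 12}
    - {"dx": 0.015,"dy": 0.022,"dz": 0,"ax": 0,"ay": 0,"az": 0,"hand": 12}

```text
clock: 19.15
tool_pos: [0.6047, 0.0606, 0.1654]
eef_rot: [0.97, 0.242, -0.004, -0.002]
contact_force: [-9.5, -0.1, 8.7]
opening: 0.267
```

```bash
python3 st.py 1 0; for i in 1 2 3 4; do python3 look.py scene tmp >/dev/null; python3 st.py 1 0; done
```

```text
t 19.15 r 0.075 phi 63.3 z 0.1654 F [-9.5 -0.1  8.7] Ft(resist) 8.48 Fr -4.4 op 23.5
t 19.2 r 0.075 phi 63.3 z 0.1653 F [-9.3  0.4  8.5] Ft(resist) 8.5 Fr -3.77 op 23.4
t 19.25 r 0.075 phi 63.3 z 0.1653 F [-8.4  0.5  8.3] Ft(resist) 7.74 Fr -3.34 op 23.7
t 19.3 r 0.075 phi 63.4 z 0.1653 F [-9.5 -0.4  8.1] Ft(resist) 8.34 Fr -4.64 op 23.1
t 19.35 r 0.075 phi 63.4 z 0.1653 F [-10.5   0.4   9.5] Ft(resist) 9.62 Fr -4.35 op 23.5
```

Request:
servo_tool:
  deltas:
    - {"dx": 0.006,"dy": 0.01,"dz": 0,"ax": 0,"ay": 0,"az": 0,"hand": 12}
    - {"dx": 0.012,"dy": 0.018,"dz": 0,"ax": 0,"ay": 0,"az": 0,"hand": 12}
    - {"dx": 0.012,"dy": 0.018,"dz": 0,"ax": 0,"ay": 0,"az": 0,"hand": 12}

```text
clock: 19.73
tool_pos: [0.6055, 0.0602, 0.1653]
eef_rot: [0.97, 0.242, -0.005, -0.002]
contact_force: [-10.4, 0.5, 9.7]
opening: 0.26
```

```bash
python3 st.py 1 0; for i in 1 2 3 4; do python3 look.py side c14 >/dev/null; python3 st.py 1 0; done; python3 -c "
import cv2
im=cv2.imread('pics/c14.png')[120:260,200:380]; cv2.imwrite('pics/c14c.png',cv2.resize(im,None,fx=4,fy=4,interpolation=cv2.INTER_CUBIC))"
```

```text
t 19.73 r 0.0751 phi 62.7 z 0.1653 F [-10.4   0.5   9.7] Ft(resist) 9.45 Fr -4.31 op 22.9
t 19.77 r 0.0751 phi 62.7 z 0.1653 F [-10.6   0.2   9.2] Ft(resist) 9.44 Fr -4.71 op 23.2
t 19.82 r 0.075 phi 62.6 z 0.1653 F [-10.6   1.4   9.5] Ft(resist) 10.09 Fr -3.66 op 23.2
t 19.88 r 0.0751 phi 62.7 z 0.1653 F [-10.9   0.3   9.9] Ft(resist) 9.86 Fr -4.73 op 23.0
t 19.93 r 0.0751 phi 62.6 z 0.1653 F [-9.5  0.9  8.7] Ft(resist) 8.84 Fr -3.57 op 23.1
```

View pics/c14c.png

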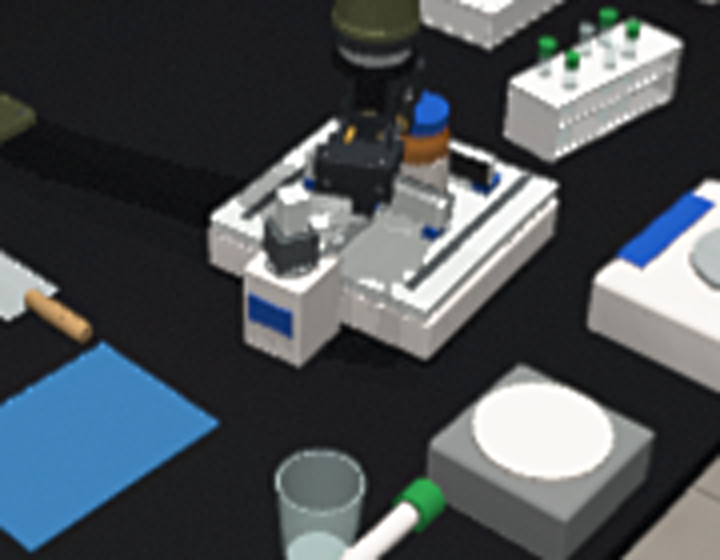

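The grip force averages about 9.5 N, which is in the snug band. I'll release, rise and look at the boss from above.

Request:
servo_tool:
  deltas:
    - {"dx": 0,"dy": 0,"dz": 0,"ax": 0,"ay": 0,"az": 0,"hand": 50}
    - {"dx": 0,"dy": 0,"dz": 0,"ax": 0,"ay": 0,"az": 0,"hand": 50}
    - {"dx": 0,"dy": 0,"dz": 0,"ax": 0,"ay": 0,"az": 0,"hand": 50}
    - {"dx": 0,"dy": 0,"dz": -0.4,"ax": 0,"ay": 0,"az": 0,"hand": 50}
    - {"dx": 0,"dy": 0,"dz": -0.9,"ax": 0,"ay": 0,"az": 0,"hand": 50}
    - {"dx": 0,"dy": 0,"dz": -1.2,"ax": 0,"ay": 0,"az": 0,"hand": 50}
    - {"dx": 0,"dy": 0,"dz": -1.2,"ax": 0,"ay": 0,"az": 0,"hand": 50}

```text
clock: 20.8
tool_pos: [0.6112, 0.0577, 0.2392]
eef_rot: [0.971, 0.24, 0.002, 0.0]
contact_force: [0.0, -0.7, -0.5]
opening: 0.564
```

```bash
python3 -c "
from h import *
from plant import r
s=r.get_state(); print(s['contact_force']); togo(s,[.571,-.0065,.24],62.6)"
```

```text
[ 0.01756142 -0.73816231 -0.53384402]
tcp [0.6112 0.0577 0.2392] yaw 27.83 t 20.8 q [-0.09  0.7  -0.14  1.63  0.12  0.81 -1.37]
d [-1.092  0.634 -0.017] a [ 0.021 -0.03  -5.795]
```

Request:
servo_tool:
  deltas:
    - {"dx": -0.3,"dy": 0.2,"dz": 0,"ax": 0,"ay": 0,"az": -1.2,"hand": 50}
    - {"dx": -0.7,"dy": 0.4,"dz": 0,"ax": 0,"ay": 0,"az": -2.6,"hand": 50}
    - {"dx": -1.0,"dy": 0.6,"dz": 0,"ax": 0,"ay": 0,"az": -4.0,"hand": 50}
    - {"dx": -1.09,"dy": 0.63,"dz": 0,"ax": 0,"ay": 0,"az": -5.3,"hand": 50}
    - {"dx": -1.09,"dy": 0.63,"dz": 0,"ax": 0,"ay": 0,"az": -5.8,"hand": 50}
    - {"dx": -1.09,"dy": 0.63,"dz": 0,"ax": 0,"ay": 0,"az": -5.8,"hand": 50}
    - {"dx": -1.09,"dy": 0.63,"dz": 0,"ax": 0,"ay": 0,"az": -5.8,"hand": 50}

```text
clock: 21.68
tool_pos: [0.5697, -0.0064, 0.2373]
eef_rot: [0.854, 0.519, -0.0, -0.0]
contact_force: [0.0, -0.1, -0.4]
opening: 0.569
```

```bash
python3 look.py wrist w15; python3 -c "
from h import *
from plant import r,eyes
im=cv2.imread('pics/w15.png')[0:300,60:440]; cv2.imwrite('pics/w15c.png',cv2.resize(im,None,fx=2,fy=2,interpolation=cv2.INTER_CUBIC))
m=eyes.camera_model('wrist'); Z=np.load('w15.npz'); m['pose']=Z['pose']
C=cloud(m,Z['d']); hsv=cv2.cvtColor(Z['p'],cv2.COLOR_RGB2HSV)
Q=C[(C[...,2]>.176)&(C[...,2]<.186)&(np.hypot(C[...,0]-.606,C[...,1]-.06)<.02)]; print(len(Q),Q.mean(0),cv2.minEnclosingCircle((Q[:,:2]*1000).astype(np.float32)))
Q=C[(C[...,2]>.168)&(C[...,2]<.176)&(np.hypot(C[...,0]-.5715,C[...,1]+.006)<.03)]; print(len(Q),Q.mean(0),cv2.minAreaRect((Q[:,:2]*1000).astype(np.float32)))
s=r.get_state(); togo(s,[.5705,-.0065,.1655],62.6)"
```

```text
tcp [ 0.5697 -0.0064  0.2373] yaw 62.6 t 21.68 q [ 0.12  0.66 -0.32  1.76  0.28  0.77 -0.82]
d [0. 0. 0.] a [-5.0000e-03  6.0000e-03  1.0433e+01]
F [ 0.01 -0.07 -0.44] M [ 0.01 -0.07  0.01] op 50.1
1428 [0.60218394 0.06147617 0.17929791] ((601.9918212890625, 61.18164825439453), 11.893731117248535)
1279 [ 0.5706859  -0.00551201  0.17145591] ((570.1732177734375, -6.335027694702148), (24.470678329467773, 23.962682723999023), 64.54712677001953)
tcp [ 0.5697 -0.0063  0.2375] yaw 62.61 t 21.73 q [ 0.12  0.66 -0.32  1.76  0.28  0.77 -0.82]
d [0.004 0.014 1.199] a [-0.005  0.003  0.002]
```

View pics/w15c.png

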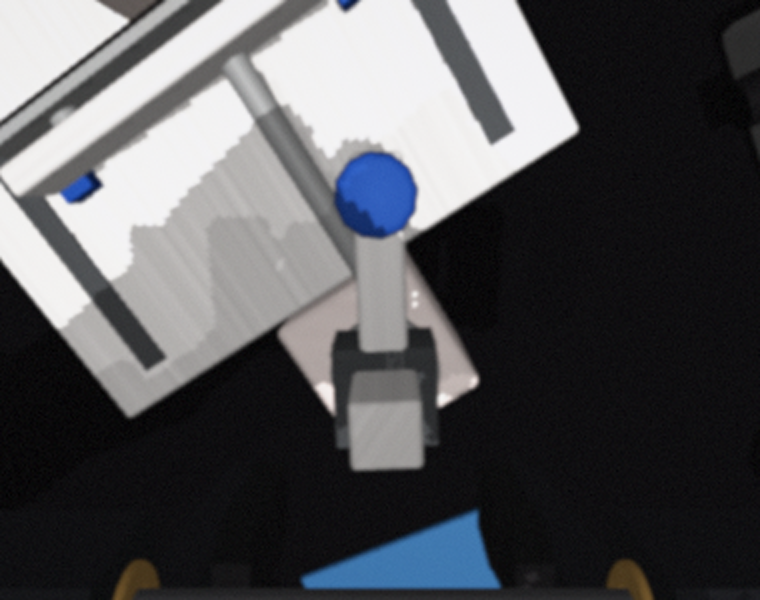

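Request:
servo_tool:
  deltas:
    - {"dx": 0.005,"dy": 0.01,"dz": 0.4,"ax": 0,"ay": 0,"az": -0.4,"hand": 50}
    - {"dx": 0.005,"dy": 0.01,"dz": 0.9,"ax": 0,"ay": 0,"az": -0.4,"hand": 50}
    - {"dx": 0.005,"dy": 0.01,"dz": 1.19,"ax": 0,"ay": 0,"az": -0.4,"hand": 50}
    - {"dx": 0.005,"dy": 0.01,"dz": 1.19,"ax": 0,"ay": 0,"az": -0.4,"hand": 50}
    - {"dx": 0.005,"dy": 0.01,"dz": 1.19,"ax": 0,"ay": 0,"az": -0.4,"hand": 50}

```text
clock: 22.35
tool_pos: [0.571, -0.0063, 0.1671]
eef_rot: [0.843, 0.538, 0.001, 0.0]
contact_force: [0.4, -0.7, -0.7]
opening: 0.566
```

```bash
python3 -c "
from h import *
from plant import r
s=r.get_state(); print(s['contact_force']); togo(s,[.5706,-.0063,.165],65)"; python3 look.py scene c16; python3 - <<'E'
from h import *
from plant import eyes,r
togo(r.get_state(),[.5706,-.0063,.165],65)
a=np.radians(95); u=np.array([np.cos(a),np.sin(a)]); w=np.array([np.sin(a),-np.cos(a)]); A=np.array([.571,-.0065])
for f in ("c12","c13","tmp","c16"):
    C=cloud(eyes.camera_model("scene"),np.load(f+".npz")["d"]).reshape(-1,3); d=(C[:,:2]-A)@u; l=(C[:,:2]-A)@w
    k=(C[:,2]>.165)&(C[:,2]<.18)&(abs(l)<.05)&(d>.15)&(d<.26); b=(C[:,2]>.107)&(C[:,2]<.118)&(l>.04)&(l<.08)&(d>.1)&(d<.18); print(f,np.median(d[k]).round(4),np.mean(d[k]).round(4),"bar top",np.mean(d[b]).round(4),b.sum())
E
```

```text
[ 0.36191412 -0.68442244 -0.65798237]
tcp [ 0.571  -0.0063  0.1671] yaw 65.04 t 22.35 q [ 0.1   0.76 -0.29  1.82  0.35  0.61 -0.84]
d [-0.004 -0.006  0.036] a [ 0.01  -0.006  0.006]
tcp [ 0.571  -0.0063  0.1671] yaw 65.04 t 22.35 q [ 0.1   0.76 -0.29  1.82  0.35  0.61 -0.84]
d [0. 0. 0.] a [ 6.000e-03 -1.100e-02  1.084e+01]
F [ 0.36 -0.68 -0.66] M [-0.07 -0.04  0.  ] op 49.8
tcp [ 0.5711 -0.0063  0.1674] yaw 65.03 t 22.4 q [ 0.1   0.76 -0.29  1.82  0.35  0.61 -0.84]
d [-0.003 -0.008  0.039] a [ 0.014 -0.007  0.006]
c12 0.1953 0.1951 bar top 0.1501 93
c13 0.1966 0.1968 bar top 0.1514 86
tmp 0.1971 0.197 bar top 0.1509 88
c16 0.1971 0.1968 bar top 0.1516 87
```

Request:
servo_tool:
  deltas:
    - {"dx": 0,"dy": -0.005,"dz": 0.03,"ax": 0,"ay": 0,"az": 0,"hand": 50}
    - {"dx": 0,"dy": -0.005,"dz": 0.03,"ax": 0,"ay": 0,"az": 0,"hand": 10}
    - {"dx": 0,"dy": -0.005,"dz": 0.03,"ax": 0,"ay": 0,"az": 0,"hand": 10}
    - {"dx": 0,"dy": -0.005,"dz": 0.03,"ax": 0,"ay": 0,"az": 0,"hand": 10}
    - {"dx": 0,"dy": -0.005,"dz": 0.03,"ax": 0,"ay": 0,"az": 0,"hand": 10}
    - {"dx": 0,"dy": -0.005,"dz": 0.03,"ax": 0,"ay": 0,"az": 0,"hand": 10}
  newtons: 40

```text
clock: 23.15
tool_pos: [0.5705, -0.0065, 0.1648]
eef_rot: [0.843, 0.538, 0.0, 0.0]
contact_force: [0.3, -0.3, 0.5]
opening: 0.267
```

```bash
python3 -c "
from h import *
from plant import r
s=r.get_state(); print(s['contact_force'],s['moment'],s['opening']*88.1); togo(s,[.5706,-.0063,.235],65)"
```

```text
[ 0.33340957 -0.31581344  0.54637663] [-0.13832831 -0.2149566   0.03310316] 23.53992437805251
tcp [ 0.5705 -0.0065  0.1648] yaw 65.03 t 23.15 q [ 0.1   0.76 -0.29  1.82  0.35  0.61 -0.84]
d [ 4.000e-03  1.000e-03 -1.169e+00] a [ 0.006 -0.001  0.006]
```

Request:
servo_tool:
  deltas:
    - {"dx": 0,"dy": 0,"dz": -0.1,"ax": 0,"ay": 0,"az": 0,"hand": 10}
    - {"dx": 0,"dy": 0,"dz": -0.25,"ax": 0,"ay": 0,"az": 0,"hand": 10}
    - {"dx": 0,"dy": 0,"dz": -0.4,"ax": 0,"ay": 0,"az": 0,"hand": 10}
    - {"dx": 0,"dy": 0,"dz": -0.55,"ax": 0,"ay": 0,"az": 0,"hand": 10}
    - {"dx": 0,"dy": 0,"dz": -0.75,"ax": 0,"ay": 0,"az": 0,"hand": 10}
    - {"dx": 0,"dy": 0,"dz": -1.0,"ax": 0,"ay": 0,"az": 0,"hand": 10}
    - {"dx": 0,"dy": 0,"dz": -1.3,"ax": 0,"ay": 0,"az": 0,"hand": 10}
    - {"dx": 0,"dy": 0,"dz": -1.5,"ax": 0,"ay": 0,"az": 0,"hand": 10}

```text
clock: 24.15
tool_pos: [0.5704, -0.0063, 0.2562]
eef_rot: [0.843, 0.538, 0.001, 0.0]
contact_force: [0.1, -0.4, -3.5]
opening: 0.271
```

```bash
python3 look.py side s17; python3 -c "
from h import *
from plant import r
im=cv2.imread('pics/s17.png')[100:260,200:380]; cv2.imwrite('pics/s17c.png',cv2.resize(im,None,fx=3.5,fy=3.5,interpolation=cv2.INTER_CUBIC))
s=r.get_state(); print(s['contact_force'],s['opening']*88.1); togo(s,[.5153,-.2150,.2],222)"
```

```text
tcp [ 0.5704 -0.0063  0.2562] yaw 65.03 t 24.15 q [ 0.14  0.64 -0.35  1.74  0.28  0.81 -0.78]
d [0. 0. 0.] a [ 6.0000e-03 -1.0000e-02  1.0839e+01]
F [ 0.09 -0.38 -3.5 ] M [-0.05 -0.05 -0.01] op 23.8
[ 0.49120015 -0.31590916 -2.0253363 ] 23.972016044305697
tcp [ 0.5711 -0.0062  0.2574] yaw 65.04 t 24.2 q [ 0.14  0.64 -0.35  1.74  0.28  0.81 -0.78]
d [-3.549  0.622  0.953] a [  0.029   0.036 -26.161]
```

View pics/s17c.png

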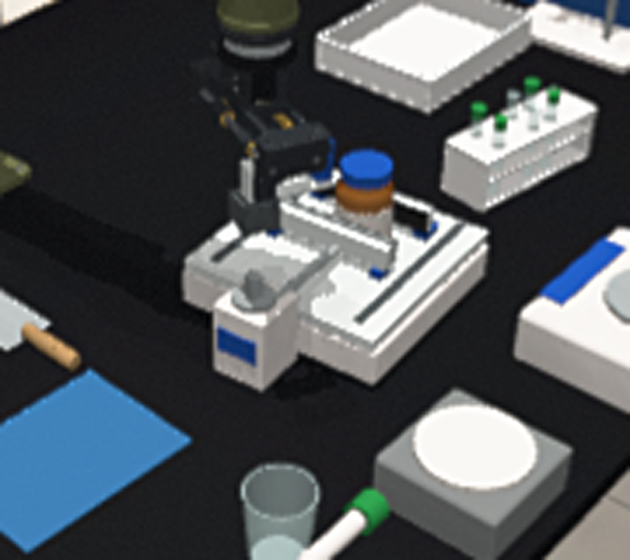

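Request:
servo_tool:
  deltas:
    - {"dx": -0.2,"dy": 0.03,"dz": 0,"ax": 0,"ay": 0,"az": -0.8,"hand": 10}
    - {"dx": -0.6,"dy": 0.1,"dz": 0,"ax": 0,"ay": 0,"az": -2.2,"hand": 10}
    - {"dx": -1.0,"dy": 0.18,"dz": 0,"ax": 0,"ay": 0,"az": -3.8,"hand": 10}
    - {"dx": -1.4,"dy": 0.25,"dz": 0,"ax": 0,"ay": 0,"az": -5.4,"hand": 10}
    - {"dx": -1.8,"dy": 0.32,"dz": 0,"ax": 0,"ay": 0,"az": -7.0,"hand": 10}
    - {"dx": -2.2,"dy": 0.39,"dz": 0,"ax": 0,"ay": 0,"az": -8.6,"hand": 10}
    - {"dx": -2.6,"dy": 0.46,"dz": 0,"ax": 0,"ay": 0,"az": -10.2,"hand": 10}
    - {"dx": -3.0,"dy": 0.53,"dz": 0,"ax": 0,"ay": 0,"az": -11.8,"hand": 10}
    - {"dx": -3.4,"dy": 0.6,"dz": 0,"ax": 0,"ay": 0,"az": -13.4,"hand": 10}
    - {"dx": -3.55,"dy": 0.62,"dz": 0,"ax": 0,"ay": 0,"az": -15.0,"hand": 10}

```text
clock: 25.45
tool_pos: [0.5129, -0.2177, 0.2543]
eef_rot: [0.215, 0.977, -0.001, -0.001]
contact_force: [-0.5, 0.5, -3.9]
opening: 0.267
```

```bash
python3 -c "
from h import *
from plant import r
s=r.get_state(); print(s['contact_force'],s['opening']*88.1); togo(s,[.5153,-.2150,.13],223.6)"
```

```text
[-0.47177494  0.49086397 -3.90300981] 23.52049797490381
tcp [ 0.5129 -0.2177  0.2543] yaw 155.16 t 25.45 q [ 0.79  0.72 -0.82  1.76  0.64  0.95  0.84]
d [-0.019  0.061  2.071] a [-1.1000e-02 -1.8000e-02 -1.1406e+01]
```

Request:
servo_tool:
  deltas:
    - {"dx": 0,"dy": 0.02,"dz": 0.1,"ax": 0,"ay": 0,"az": -1.6,"hand": 10}
    - {"dx": 0,"dy": 0.04,"dz": 0.4,"ax": 0,"ay": 0,"az": -3.2,"hand": 10}
    - {"dx": -0.02,"dy": 0.06,"dz": 0.8,"ax": 0,"ay": 0,"az": -4.8,"hand": 10}
    - {"dx": -0.02,"dy": 0.06,"dz": 1.2,"ax": 0,"ay": 0,"az": -6.4,"hand": 10}
    - {"dx": -0.02,"dy": 0.06,"dz": 1.6,"ax": 0,"ay": 0,"az": -8.0,"hand": 10}
    - {"dx": -0.02,"dy": 0.06,"dz": 1.9,"ax": 0,"ay": 0,"az": -9.6,"hand": 10}
    - {"dx": -0.02,"dy": 0.06,"dz": 2.07,"ax": 0,"ay": 0,"az": -11.2,"hand": 10}
    - {"dx": -0.02,"dy": 0.06,"dz": 2.07,"ax": 0,"ay": 0,"az": -11.4,"hand": 10}
    - {"dx": -0.02,"dy": 0.06,"dz": 2.07,"ax": 0,"ay": 0,"az": -11.4,"hand": 10}
    - {"dx": -0.02,"dy": 0.06,"dz": 2.07,"ax": 0,"ay": 0,"az": -11.4,"hand": 10}

```text
clock: 26.7
tool_pos: [0.517, -0.2126, 0.1312]
eef_rot: [-0.369, 0.929, -0.001, 0.0]
contact_force: [-0.6, 0.1, -3.7]
opening: 0.27
```

```bash
python3 -c "
from h import *
from plant import r
s=r.get_state(); print(s['contact_force'],s['opening']*88.1); togo(s,[.5155,-.2152,.071],223.6)"
```

```text
[-0.57330495  0.08619572 -3.70779936] 23.80667362011016
tcp [ 0.517  -0.2126  0.1312] yaw -136.66 t 26.7 q [ 0.83  0.98 -0.96  1.85  1.04  0.91  1.68]
d [ 0.049 -0.013  1.003] a [-0.011  0.002 -0.043]
```

Request:
servo_tool:
  deltas:
    - {"dx": 0.03,"dy": -0.01,"dz": 0.35,"ax": 0,"ay": 0,"az": 0,"hand": 10}
    - {"dx": 0.03,"dy": -0.01,"dz": 0.65,"ax": 0,"ay": 0,"az": 0,"hand": 10}
    - {"dx": 0.03,"dy": -0.01,"dz": 0.85,"ax": 0,"ay": 0,"az": 0,"hand": 10}
    - {"dx": 0.03,"dy": -0.01,"dz": 0.95,"ax": 0,"ay": 0,"az": 0,"hand": 10}
    - {"dx": 0.03,"dy": -0.01,"dz": 1.0,"ax": 0,"ay": 0,"az": 0,"hand": 10}
    - {"dx": 0.03,"dy": -0.01,"dz": 1.0,"ax": 0,"ay": 0,"az": 0,"hand": 10}
    - {"dx": 0.03,"dy": -0.01,"dz": 1.0,"ax": 0,"ay": 0,"az": 0,"hand": 10}

```text
clock: 27.58
tool_pos: [0.5161, -0.2141, 0.0709]
eef_rot: [-0.37, 0.929, -0.0, 0.0]
contact_force: [-0.2, -0.2, -1.9]
opening: 0.268
```

```bash
python3 -c "
from h import *
from plant import r
s=r.get_state(); print(s['contact_force'],s['opening']*88.1); togo(s,[.5153,-.2150,.0705],223.6)"
```

```text
[-0.188642   -0.20636661 -1.89616904] 23.61632856392534
tcp [ 0.5161 -0.2141  0.0709] yaw -136.57 t 27.57 q [ 0.8   1.06 -0.89  1.87  1.16  0.84  1.6 ]
d [ 0.02  -0.001  0.006] a [-0.007  0.006 -0.028]
```

The hub is on the mat: weight has come off the wrist and the TCP z is the same as at pickup. I'll release, rise and check.

Request:
servo_tool:
  deltas:
    - {"dx": 0,"dy": 0,"dz": 0.01,"ax": 0,"ay": 0,"az": 0,"hand": 10}
    - {"dx": 0,"dy": 0,"dz": 0.01,"ax": 0,"ay": 0,"az": 0,"hand": 56}
    - {"dx": 0,"dy": 0,"dz": 0.01,"ax": 0,"ay": 0,"az": 0,"hand": 56}
    - {"dx": 0,"dy": 0,"dz": 0.01,"ax": 0,"ay": 0,"az": 0,"hand": 56}
    - {"dx": 0,"dy": 0,"dz": -0.3,"ax": 0,"ay": 0,"az": 0,"hand": 56}
    - {"dx": 0,"dy": 0,"dz": -0.9,"ax": 0,"ay": 0,"az": 0,"hand": 56}
    - {"dx": 0,"dy": 0,"dz": -1.7,"ax": 0,"ay": 0,"az": 0,"hand": 56}
    - {"dx": 0,"dy": 0,"dz": -2.4,"ax": 0,"ay": 0,"az": 0,"hand": 56}
    - {"dx": 0,"dy": 0,"dz": -2.9,"ax": 0,"ay": 0,"az": 0,"hand": 56}
    - {"dx": 0,"dy": 0,"dz": -2.9,"ax": 0,"ay": 0,"az": 0,"hand": 56}

```text
clock: 28.82
tool_pos: [0.517, -0.214, 0.2467]
eef_rot: [-0.37, 0.929, -0.001, 0.002]
contact_force: [-0.8, 0.6, -0.0]
opening: 0.637
```

```bash
python3 look.py side s18; python3 look.py wrist w18; python3 look.py scene c18; python3 - <<'E'
from h import *
from plant import eyes
im=cv2.imread('pics/s18.png')[120:320,150:350]; a=cv2.resize(im,(390,390),interpolation=cv2.INTER_CUBIC)
im=cv2.imread('pics/c18.png')[110:310,170:370]; cv2.imwrite('pics/f18.png',np.hstack([a,cv2.resize(im,(390,390),interpolation=cv2.INTER_CUBIC)]))
m=eyes.camera_model('wrist'); Z=np.load('w18.npz'); m['pose']=Z['pose']; C=cloud(m,Z['d'])
Q=C[(C[...,2]>.074)&(C[...,2]<.082)&(np.hypot(C[...,0]-.5155,C[...,1]+.2152)<.03)]; print(len(Q),Q.mean(0),cv2.minAreaRect((Q[:,:2]*1000).astype(np.float32)))
a=np.radians(95); u=np.array([np.cos(a),np.sin(a)]); w=np.array([np.sin(a),-np.cos(a)]); A=np.array([.571,-.0065])
for f in ("c13","tmp","c16","c18"):
    C=cloud(eyes.camera_model("scene"),np.load(f+".npz")["d"]).reshape(-1,3); d=(C[:,:2]-A)@u; l=(C[:,:2]-A)@w
    k=(C[:,2]>.165)&(C[:,2]<.18)&(abs(l)<.05)&(d>.15)&(d<.26); b=(C[:,2]>.107)&(C[:,2]<.118)&(l>.04)&(l<.08)&(d>.1)&(d<.18); print(f,np.median(d[k]).round(4),"bar",np.mean(d[b]).round(4))
E
```

```text
tcp [ 0.517  -0.214   0.2467] yaw -136.57 t 28.82 q [ 0.89  0.83 -1.08  1.77  0.83  1.08  1.84]
d [0. 0. 0.] a [ -0.044  -0.033 -22.761]
F [-0.85  0.65 -0.  ] M [ 0.05 -0.13 -0.09] op 56.1
tcp [ 0.5159 -0.2143  0.2449] yaw -136.57 t 28.88 q [ 0.89  0.83 -1.08  1.77  0.83  1.08  1.84]
d [0. 0. 0.] a [-9.0000e-03 -1.6000e-02 -2.2762e+01]
F [-0.42 -1.02  0.47] M [ 0.1  -0.16  0.02] op 56.0
tcp [ 0.5153 -0.2144  0.2439] yaw -136.57 t 28.93 q [ 0.89  0.83 -1.08  1.77  0.84  1.08  1.84]
d [0. 0. 0.] a [ 1.3000e-02 -1.0000e-03 -2.2762e+01]
F [-0.18 -0.69 -0.55] M [ 0.06 -0.07 -0.01] op 55.9
597 [ 0.51577893 -0.21227363  0.07729104] ((515.8817138671875, -212.1666259765625), (23.939531326293945, 23.34807777404785), 43.54800796508789)
c13 0.1966 bar 0.1514
tmp 0.1971 bar 0.1509
c16 0.1971 bar 0.1516
c18 0.1968 bar 0.1515
```

View pics/f18.png

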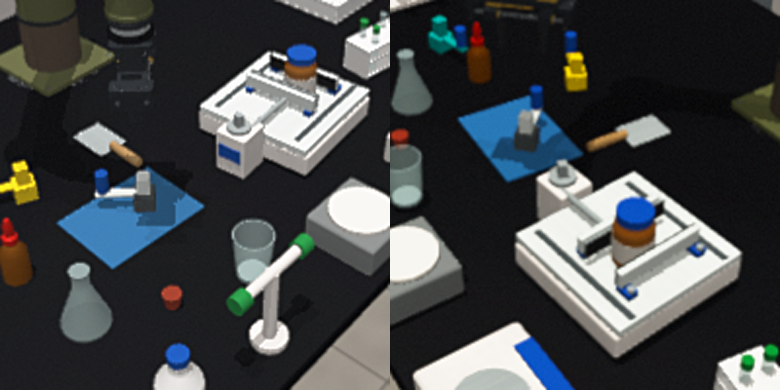

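View pics/w18.png

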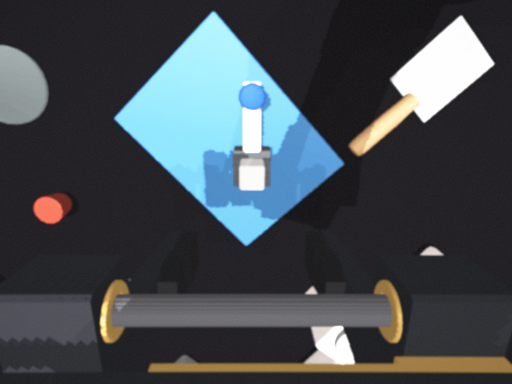

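```bash
python3 -c "
from plant import r
print(r.get_state()['clock'],r.finish_job())"
```

```text
the job is handed in; nothing more can be done
28.975 None
```

I fitted the crank fully home on the shaft (boss top at 171.5 mm, expected 172) and turned it about 145° clockwise by its hand grip. I stopped when the force along the circle averaged about 9.5 N, then lifted the crank off and laid it back on its mat. The job took 29 s in total.

**Last checks**
- **Crank:** it stands upright on the mat at (0.516, −0.212), yaw 43.5°. At the start it was at (0.516, −0.215), yaw 43.4°.
- **Bottle:** it is upright between the bar and the rail. Its cap and the bar stayed within about 0.7 mm after tightening, which is about as fine as the depth pictures resolve.
- **Surroundings:** the flask, beaker, dropper and stopper look unmoved in the final pictures. The tube rack is only partly in the close-up views.

**Unconfirmed:** when I let go of the hand grip, the crank had sprung back about 2°. This fits the drive letting the bar relax to the roughly 10 N it can hold, so I estimate the final clamping force at 9–10 N, against a snug minimum of 8 N. I did not measure that force after releasing.

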